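# Load a tube handle into the test dock past its sprung shutter

## Task

Put the tube handle into the grey test dock for its check: with its green terminal end, push the dock's sprung shutter inward, and keep it open on the tube while you slide the tube straight in until it is fully home on the sprung contact inside. Be gentle: the contact breaks if it is rammed, and how deep it sits differs, so feel for it. Then let go so that the shutter's rubber hem holds the tube there, and leave the other things on the table where they are.

Things in the scene. Friction and masses are not known exactly. Their poses are not given: they have to be found in the camera images.
- dock: Grey bench test dock, fixed on the table: a box 150 mm deep, 94 mm wide, 120 mm high, with a level well that opens in its front face. Origin on the table under the middle of the mouth, in the plane of the front face; x points level into the well along its axis, y to the left as you face it, z up. A steel lip 24 mm wide juts 28 mm out below the mouth, level with the well's floor.
- dock_mouth (a point): Middle of the mouth, on the well's axis, in the plane of the front face, 53 mm above the table. The well's flat floor lies 36 mm above the table, so a tube lying on it has its axis through this point. The well is 38 mm wide (flared to about 45 mm at the mouth) and at least 44 mm high inside.
- shutter (a joint): Angle of the shutter in rad: 0 = hanging shut; it swings only inward, up to 1.35, and its spring always pushes it shut (the tube's end needs about 5 to 7 N). Some 50 mm in, the rubber edge rides on the tube at about 1.0, drags by a few newtons as the tube goes in, and grips harder against pulling out, which keeps the tube pressed on the contact.
- contact (a joint): Travel in m of the sprung brass contact, a 22 mm disc on the well's axis deep inside, out of sight, that the tube's end meets: 0 = untouched, 0.010 = at its hard stop (fully home). Its spring pushes back with about 2 N at first and 5 N just before the stop, where the push rises steeply. More than 25 N damages it.
- tube: The tube handle to be tested: round, 34 mm across, 176 mm long, 0.09 to 0.14 kg, lying on the table; one half light green with two dark buttons, the other white with a brown-gold cap. Origin at the underside, below the middle of its length; its y axis runs from the green terminal end to the capped end.
- terminal_end (a point): Centre of the flat green end face with the small terminals; this end goes into the dock first. On the tube's axis.
- cap_end (a point): Centre of the flat end face of the white, brown-gold capped end; this end stays outside. On the tube's axis, 176 mm from the terminal end. With the tube fully home, the last 66 to 98 mm before this end stay outside the dock; grip it there, some 20 to 30 mm from this end.
- half_shell: bright green open plastic half housing, 27 x 74 x 13 mm; origin at the centre of its underside; a bystander
- board: green circuit board with two short wires, 35 x 109 x 10 mm, lying flat; origin on its underside; a bystander
- driver: small screwdriver with a blue handle, 164 mm long, 20 mm thick, lying down; origin under its middle; a bystander
- sleeve_pair: blue-grey oval pair of grip shells with a yellow tape band, 52 x 118 x 41 mm; origin at the centre of its underside; a bystander
- pen: black pen, 150 mm long, 11 mm thick, lying down; origin under its middle; a bystander
- shutter_pin (a point): The level pin across the top of the mouth, 106 mm above the table, from which the shutter hangs: a polished, slippery metal flap 42 mm wide and 64 mm long with a rubber strip along its lower edge. The small dark lever on the dock's right flank turns with it.
- well_deep (a point): Point on the well's axis 84 mm behind the mouth. The contact's untouched face is set anywhere from 16 mm before to 16 mm behind this point, differently each time; it cannot be seen and has to be felt.
- carton_corner (a point): Foot of the near corner of the fixed brown carton full of tubes, about 0.2 m tall, whose sides run away from the robot to the left and to the right of it; carry the tube round in front of it.
There are look-alikes about, which are no part of the job. What is shaped like the tube but blue is not meant.

How it is judged:
By the outcome, as a careful person would: the job done as asked, in the order asked, and still so for the second after the job is handed in, with the robot touching nothing.
It also fails if it takes over 70 s, if anything falls off the work surface, if the arm or the gripper's body presses on something with over 40 N, if the wrist force passes 120 N, or if a joint passes its speed limit or range.

## Robot

A 6-joint arm with a two-finger parallel gripper is mounted at the origin on a cart in front of the work surface, level with it; the furniture and walls round the work are solid. World frame = base frame: x ahead of the robot, y to its left, z up, the work surface at z = 0. Lengths are in m, angles in rad, forces in N, time in s.
With the tool pointing down it reaches from about 0.25 to 0.8 m from the base axis. Payload 8.5 kg.
Tool frame: the origin (TCP) lies on the centre line of the jaws, within the pads' length; the fingertips stand 11 mm ahead of it and the grasp point (between the pads) lies 8 mm behind it; z points along the fingers, y is the direction in which the jaws open and shut (so a half turn about z gives the same grasp; the last joint's range is limited). The gripper opens to 85 mm and grips with 20 to 120 N. Pads are 22 mm wide; open, the fingers measure 114 mm over their backs; the gripper's body (76 mm by 85 mm) begins 54 mm behind the grasp point. The pads swing forward as they close: fully open they stand 13 mm farther back than shut.
Start: joints at [1.333, 0.238, -0.013, 1.319, 0, 1.571], TCP at [0.124, 0.51, 0.215] pointing down, gripper open.
Joint ranges: [-2.66, 2.66], [-1.03, 1.9], [-1.14, 1.46], [-1.82, 2.27], [-1.45, 1.34], [-3.14, 3.14]. Speed limits (rad/s): [2.22, 2.22, 2.79, 3.14, 3.14, 3.14].

## Interface

Orientations are given as a rotation vector (axis times angle).
In Python, from cell import env, cams, job_done gives the robot as it stands.
- The arm moves only by the tool carry_out, never from a script. Its argument "increments" is a list of rows, each an object of numbers: "x", "y", "z": the shift along the tool's x, y, z in cm; "wx", "wy", "wz": the turn, a rotation vector about the tool's x, y, z in degrees; "hand": the opening in per cent of the stroke, from 0 (shut) to 100 (fully open). A call has 1 to 8 rows; each row is the pose to reach, as a shift and turn from the pose measured when the call began, along the tool's axes at that moment; what a row does not reach only later rows make up. A row lasts 1/12 s, in which the tool goes at most 41.7 mm and 7.16 degrees, less where a joint would pass 70% of its speed; a pose out of reach is approached as far as the arm can. A call with a gripper value outside its range is refused whole. The fingers move at their own pace and stop on an object; the grip force is fixed at half the most. Time passes only in rows, so rows that repeat a pose let the fingers close. It gives the time, the measured TCP pose, the force and the opening at its end, in the units of the state.
- env.sense(): the state, without advancing time (a new reading comes with each control period).
- cams.capture(name): name is "side" or "top"; returns a dict with "frame" (400x640x3 uint8, red, green, blue), "depth" (400x640 float32, m along the optical axis (not along the pixel's ray), 0 where there is no reading), "fx", "fy", "cx", "cy" (pixels), "distortion" ([k1, k2, p1, p2, k3] as OpenCV has them; the pictures are not rectified), "pose" (4x4, takes a point from camera to world coordinates). Camera axes: x right, y up, looking along -z (the intrinsics and any distortion apply to the point x, -y, -z); pixel columns grow to the right and rows downward; lengths in m; the calibration is good to about 2 mm. A picture is of the moment at which its call begins.
- job_done(): hands the job in, once; it reports no verdict.
The state is a dict: "time": time; "qpos": joint angles; "qd": joint speeds; "effort": joint torques, N m; "tool_pos": TCP position; "tool_rot": TCP orientation; "contact_force": force on the tool from outside, world axes, zero at the start; "ft_torque": the same for the moment, N m; "width": finger opening in m.
Only numpy, scipy, OpenCV 4.12 (cv2) and the standard library are available. Lean on these libraries where they do the work, as an engineer would, in place of code of your own. Each camera call takes 0.05 s, during which the arm holds its last target.

## Working session

There is one attempt and no reset: what is moved stays moved. The work goes in short steps, Python scripts to look and compute and a tool call to move; the robot and the scene stay as the last step left them, time stands still between calls to the robot, and variables do not carry over. Pictures are saved under pics/ and viewed, and the job is handed in when it is done.

Besides the shell and the picture viewer there is one more tool, called after "Call:" as name([rows], argument=value, ...), one row to a line, values as JSON. carry_out: Moves the arm, as the interface text tells. Its arguments: {"type":"object","properties":{"increments":{"type":"array"}},"required":["increments"]}

```bash
ls; mkdir -p pics; python3 - <<'E'
from cell import env,cams
import cv2,numpy as np,pickle
s=env.sense()
print({k:np.round(v,3) for k,v in s.items()})
for n in("side","top"):
    c=cams.capture(n); pickle.dump(c,open(f'{n}0.pkl','wb'))
    cv2.imwrite(f'pics/{n}0.png',c['frame'][...,::-1])
    print(n,c['fx'],c['fy'],c['cx'],c['cy'],c['distortion'],np.round(c['pose'],3))
E
```

```text
pics
{'time': np.float64(0.0), 'qpos': array([ 1.333,  0.239, -0.014,  1.319,  0.   ,  1.571]), 'qd': array([-0.   , -0.   ,  0.   ,  0.001,  0.001,  0.   ]), 'effort': array([ 0.0000e+00, -5.3878e+01,  3.4644e+01,  1.8000e-02,  0.0000e+00,
       -0.0000e+00]), 'tool_pos': array([0.124, 0.51 , 0.214]), 'tool_rot': array([-3.730e-01, -3.119e+00,  2.000e-03]), 'contact_force': array([-0.639, -0.284,  0.168]), 'ft_torque': array([ 0.018, -0.033, -0.014]), 'width': np.float64(0.085)}
side 472.5847946788618 472.5847946788618 321.0636837657031 202.27340502849364 [-0.09749717  0.          0.          0.          0.        ] [[ 0.933  0.194 -0.302  0.139]
 [-0.359  0.478 -0.801 -1.025]
 [-0.011  0.856  0.516  0.744]
 [ 0.     0.     0.     1.   ]]
top 455.2061321828668 455.2061321828668 320.5169924592889 197.48154152360962 [-0.04496443  0.          0.          0.          0.        ] [[ 1.000e-03  9.960e-01 -8.400e-02  3.990e-01]
 [-1.000e+00  2.000e-03  1.300e-02 -2.400e-02]
 [ 1.300e-02  8.400e-02  9.960e-01  1.335e+00]
 [ 0.000e+00  0.000e+00  0.000e+00  1.000e+00]]
```

View pics/side0.png

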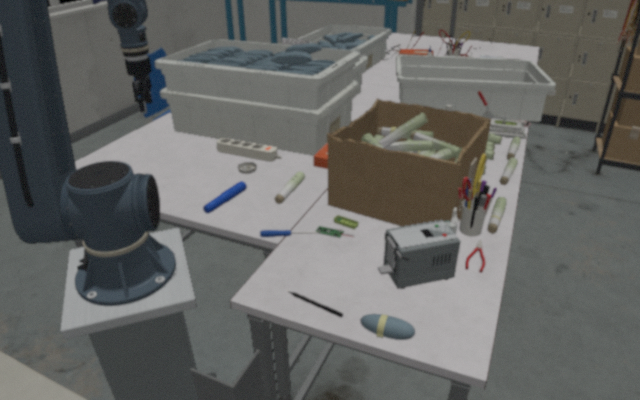

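View pics/top0.png

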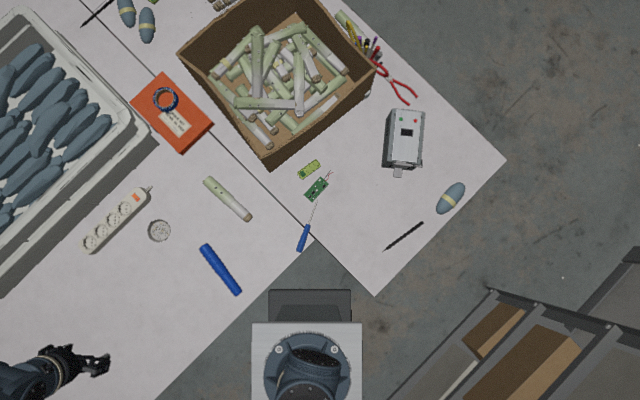

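Candidates, by top-view pixel:
- Light green and white tube on the table: (228,198).
- Blue tube: (220,270), excluded by the description.
- Tubes in the carton: about (290,80), not lying on the table.
- Power strip: (115,220).
- Tubes behind the carton: side view (510,145) and (497,213), which are look-alikes.

I choose (228,198) and check it in a crop.

```bash
cat > h.py <<'E'
import numpy as np,cv2
from scipy.spatial.transform import Rotation as R
def K(c): return np.array([[c['fx'],0,c['cx']],[0,c['fy'],c['cy']],[0,0,1.]])
def ray(c,px):
    p=cv2.undistortPoints(np.array(px,float).reshape(-1,1,2),K(c),np.array(c['distortion'])).reshape(-1,2)
    d=np.c_[p[:,0],-p[:,1],-np.ones(len(p))]
    return c['pose'][:3,3],d@c['pose'][:3,:3].T
def onplane(c,px,z):
    o,d=ray(c,px); return o+d*((z-o[2])/d[:,2])[:,None]
def cloud(c):
    h,w=c['depth'].shape
    u,v=np.meshgrid(np.arange(w),np.arange(h))
    o,d=ray(c,np.c_[u.ravel(),v.ravel()]); return (o+d*c['depth'].reshape(-1,1)).reshape(h,w,3)
def proj(c,P):
    P=np.atleast_2d(P); q=(P-c['pose'][:3,3])@c['pose'][:3,:3]
    q=q*[1,-1,-1]
    return cv2.projectPoints(q,np.zeros(3),np.zeros(3),K(c),np.array(c['distortion']))[0].reshape(-1,2)
E
python3 - <<'E'
import pickle,cv2,numpy as np
from h import *
t=pickle.load(open('top0.pkl','rb'));s=pickle.load(open('side0.pkl','rb'))
def crop(c,x0,y0,x1,y1,k): return cv2.resize(c['frame'][y0:y1,x0:x1,::-1],None,fx=k,fy=k,interpolation=cv2.INTER_CUBIC)
a=crop(t,195,165,265,235,5);b=crop(t,370,90,440,190,5);b=crop(t,370,95,450,190,4)
d=crop(s,370,210,470,295,4)
out=np.zeros((800,800,3),np.uint8);
out=np.zeros((600,800,3),np.uint8)
a=cv2.resize(a,(300,300));out[:300,:300]=a; b=b[:,:];out[:380,320:640]=b[:380,:320]
cv2.imwrite('pics/crop1.png',out);cv2.imwrite('pics/crop2.png',cv2.resize(d,None,fx=1.8,fy=1.7))
C=cloud(t)
for p in[(228,198),(210,183),(246,215),(403,130),(398,173),(270,170)]:
    print(p,np.round(C[p[1],p[0]],3))
# tube mask by height above table
z=C[...,2]
m=((z>0.012)&(z<0.05)).astype(np.uint8); m[:165]=0;m[235:]=0;m[:,:195]=0;m[:,262:]=0
n,l,st,ce=cv2.connectedComponentsWithStats(m);print(st)
i=1+np.argmax(st[1:,4]);ys,xs=np.where(l==i)
r=cv2.minAreaRect(np.c_[xs,ys].astype(np.float32));print(r,np.round(onplane(t,cv2.boxPoints(r),0.02),3))
P=C[l==i];print(np.percentile(P[:,2],[5,50,95,100]))
E
```

```text
(228, 198) [0.508 0.225 0.033]
(210, 183) [0.551 0.277 0.034]
(246, 215) [0.459 0.173 0.029]
(403, 130) [ 0.688 -0.265  0.118]
(398, 173) [ 0.581 -0.264  0.037]
(270, 170) [0.589 0.105 0.034]
[[     0      0    640    400 255328]
 [   202    176     50     47    671]
 [   234    217      1      1      1]]
((227.15892028808594, 198.79042053222656), (61.08357238769531, 11.724696159362793), 42.87890625) [[0.554 0.307 0.02 ]
 [0.579 0.285 0.02 ]
 [0.459 0.153 0.02 ]
 [0.434 0.175 0.02 ]]
[0.02029051 0.02982953 0.03560062 0.04100956]
```

View pics/crop1.png

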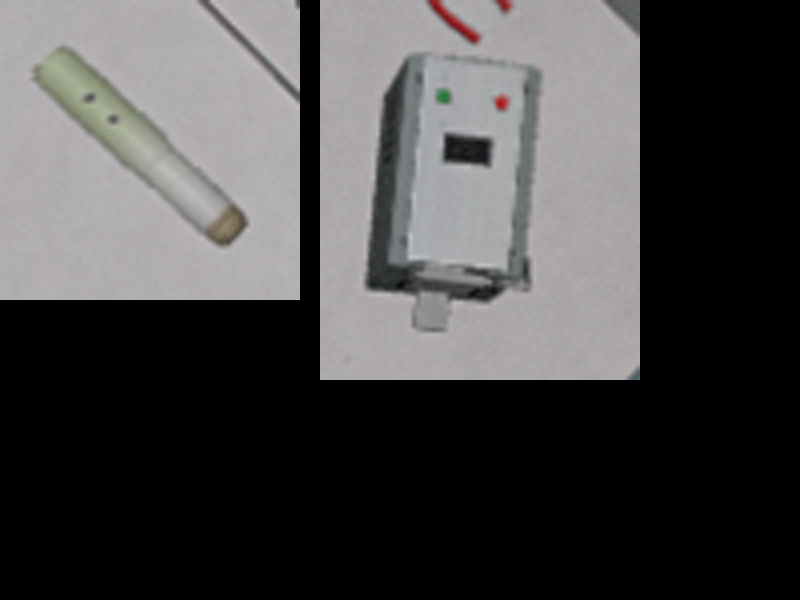

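View pics/crop2.png

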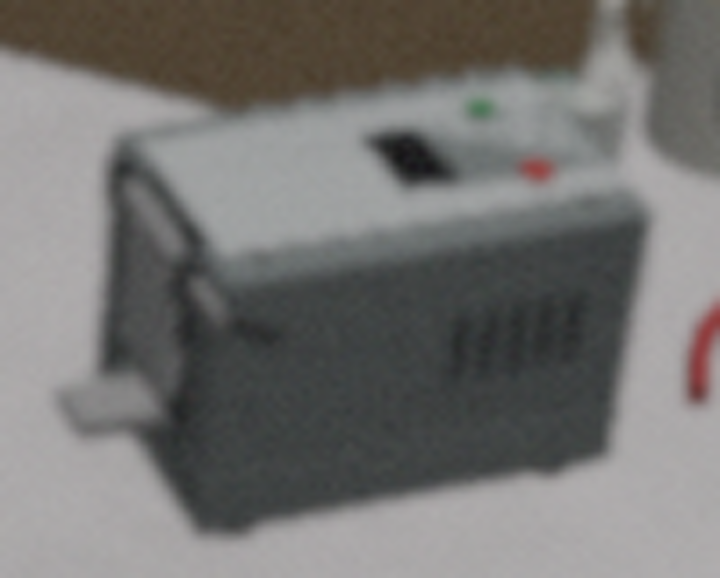

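```bash
python3 - <<'E'
import pickle,cv2,numpy as np
from h import *
t=pickle.load(open('top0.pkl','rb'));s=pickle.load(open('side0.pkl','rb'))
def tube(c,x0,y0,x1,y1):
    f=cv2.GaussianBlur(c['frame'],(3,3),0).astype(int)
    hsv=cv2.cvtColor(c['frame'],cv2.COLOR_RGB2HSV)
    m=np.zeros(f.shape[:2],np.uint8)
    bg=np.median(f[y0:y1,x0:x1].reshape(-1,3),0);print('bg',bg)
    ch=(f-bg); d=np.abs(ch-ch.mean(2,keepdims=True)).sum(2)  # chroma diff
    m[y0:y1,x0:x1]=((d>14)|(ch.mean(2)>12))[y0:y1,x0:x1]
    m=cv2.morphologyEx(m,cv2.MORPH_OPEN,np.ones((3,3)))
    n,l,st,_=cv2.connectedComponentsWithStats(m);i=1+np.argmax(st[1:,4]);return l==i
for nm,c,b in(('top',t,(195,168,262,232)),('side',s,(262,165,318,208))):
    m=tube(c,*b);ys,xs=np.where(m)
    r=cv2.minAreaRect(np.c_[xs,ys].astype(np.float32));print(nm,r)
    bx=cv2.boxPoints(r);e=[]
    # short side mids
    L=[np.linalg.norm(bx[i]-bx[(i+1)%4]) for i in range(4)]
    k=int(np.argmin(L[:2]));mids=[(bx[k]+bx[(k+1)%4])/2,(bx[(k+2)%4]+bx[(k+3)%4])/2]
    W=onplane(c,mids,0.017);print(np.round(mids,1),np.round(W,4),np.linalg.norm(W[0]-W[1]),np.degrees(np.arctan2(*(W[1]-W[0])[[1,0]])))
    o=c['frame'][...,::-1].copy();cn,_=cv2.findContours(m.astype(np.uint8),0,1);cv2.drawContours(o,cn,-1,(0,0,255),1)
    x0,y0,x1,y1=b;cv2.imwrite(f'pics/mask_{nm}.png',cv2.resize(o[y0-5:y1+5,x0-5:x1+5],None,fx=6,fy=6,interpolation=0))
# dock
C=cloud(t);z=C[...,2]
m=np.zeros(z.shape,np.uint8);m[95:190,370:440]=((z>0.105)&(z<0.135))[95:190,370:440]
n,l,st,_=cv2.connectedComponentsWithStats(m);i=1+np.argmax(st[1:,4]);ys,xs=np.where(l==i);print(st[i],np.median(C[l==i][:,2]))
r=cv2.minAreaRect(C[l==i][:,:2].astype(np.float32));print(r,cv2.boxPoints(r))
m=np.zeros(z.shape,np.uint8);m[160:190,385:415]=((z>0.025)&(z<0.045))[160:190,385:415]
ys,xs=np.where(m);print(np.c_[xs,ys,np.round(C[ys,xs],3)])
E
```

```text
bg [177. 174. 175.]
top ((216.25001525878906, 188.75), (29.698482513427734, 10.60660171508789), 45.0)
[[205.8 178.2]
 [226.8 199.2]] [[0.5665 0.294  0.017 ]
 [0.5052 0.2315 0.017 ]] 0.08752728439092053 -134.45676504156094
bg [167. 165. 166.]
side ((296.7500305175781, 178.25001525878906), (8.485280990600586, 14.849241256713867), 45.0)
[[302.  173. ]
 [291.5 183.5]] [[0.5731 0.3039 0.017 ]
 [0.5183 0.248  0.017 ]] 0.07828231994314011 -134.4575897413643
[ 386  108   40   60 1920] 0.11751039552295894
((0.6677833795547485, -0.2738935947418213), (0.10080976039171219, 0.15892063081264496), 85.20561218261719) [[ 0.58438826 -0.3174808 ]
 [ 0.7427528  -0.3307634 ]
 [ 0.7511785  -0.23030639]
 [ 0.59281397 -0.21702379]]
[[ 3.96e+02  1.61e+02  6.15e-01 -2.58e-01  3.80e-02]
 [ 3.97e+02  1.61e+02  6.15e-01 -2.61e-01  4.00e-02]
 [ 3.98e+02  1.61e+02  6.16e-01 -2.65e-01  3.60e-02]
 [ 3.99e+02  1.61e+02  6.16e-01 -2.68e-01  3.60e-02]
 [ 4.00e+02  1.61e+02  6.15e-01 -2.70e-01  4.00e-02]
 [ 4.01e+02  1.61e+02  6.16e-01 -2.73e-01  3.60e-02]
 [ 4.02e+02  1.61e+02  6.16e-01 -2.76e-01  3.60e-02]
 [ 4.03e+02
[... 4960 characters left out ...]
 3.40e-02]
 [ 3.94e+02  1.76e+02  5.72e-01 -2.52e-01  3.70e-02]
 [ 3.95e+02  1.76e+02  5.72e-01 -2.55e-01  3.80e-02]
 [ 3.96e+02  1.76e+02  5.72e-01 -2.58e-01  3.60e-02]
 [ 3.97e+02  1.76e+02  5.72e-01 -2.61e-01  3.70e-02]
 [ 3.98e+02  1.76e+02  5.72e-01 -2.64e-01  3.70e-02]
 [ 3.99e+02  1.76e+02  5.72e-01 -2.67e-01  3.80e-02]
 [ 4.00e+02  1.76e+02  5.72e-01 -2.70e-01  3.50e-02]
 [ 4.01e+02  1.76e+02  5.72e-01 -2.73e-01  3.60e-02]
 [ 3.97e+02  1.77e+02  5.69e-01 -2.61e-01  3.40e-02]
 [ 3.98e+02  1.77e+02  5.69e-01 -2.65e-01  3.30e-02]
 [ 3.99e+02  1.77e+02  5.68e-01 -2.66e-01  4.10e-02]
 [ 4.00e+02  1.77e+02  5.69e-01 -2.70e-01  3.40e-02]
 [ 4.01e+02  1.77e+02  5.69e-01 -2.73e-01  3.60e-02]]
```

View pics/mask_top.png

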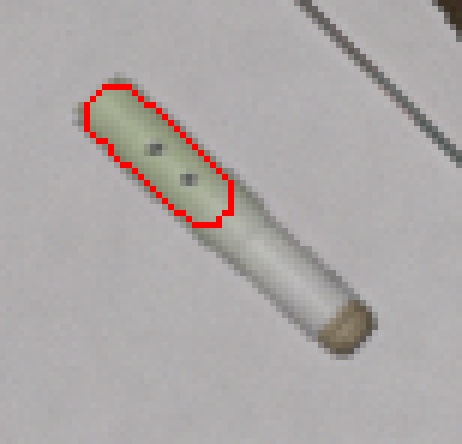

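View pics/mask_side.png

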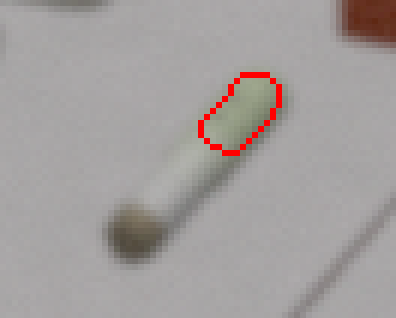

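```bash
python3 - <<'E'
import pickle,cv2,numpy as np
from h import *
t=pickle.load(open('top0.pkl','rb'));s=pickle.load(open('side0.pkl','rb'))
for nm,px in(('hand',[(205.7,178.5),(250,219.7)]),('rect',[(204.8,178.0),(249.5,219.5)])):
    W=onplane(t,px,0.017);d=W[1]-W[0];print(nm,np.round(W,4),W.mean(0),np.linalg.norm(d),np.degrees(np.arctan2(d[1],d[0])))
# side: crop scale6 offset 257,160: far end mid(265,85)? cap end (130,240)
W=onplane(s,[(257+262/6,160+80/6),(257+130/6,160+244/6)],0.017);print('side',W,np.linalg.norm(W[1]-W[0]))
for nm,c,b in(('top',t,(195,168,262,232)),('side',s,(262,165,318,208))):
    C=cloud(c);x0,y0,x1,y1=b;P=C[y0:y1,x0:x1].reshape(-1,3);P=P[(P[:,2]>.012)&(P[:,2]<.05)]
    print(nm,cv2.minAreaRect(P[:,:2].astype(np.float32)),P.mean(0))
    m=P[:,:2].mean(0);w,v=np.linalg.eigh(np.cov(P[:,:2].T));print(v[:,1],np.degrees(np.arctan2(v[1,1],v[0,1])))
# dock top face via side, cloud
C=cloud(s);P=C[215:290,375:465].reshape(-1,3);P=P[(P[:,2]>.108)&(P[:,2]<.13)];P=P[(P[:,0]>.5)&(P[:,0]<.8)&(P[:,1]>-.4)&(P[:,1]<-.15)]
r=cv2.minAreaRect(P[:,:2].astype(np.float32));print(r,cv2.boxPoints(r),len(P))
# lip: top rows
C=cloud(t)
for y in range(170,177):
    print(y,C[y,394:402].mean(0))
# front edge of the top face per column, and side edges per row
z=C[...,2]
for x in range(388,420,3):
    col=[y for y in range(140,175) if z[y,x]>.11];print('front',x,max(col),onplane(t,[(x,max(col)+.5)],.12)[0][:2])
for y in range(112,165,6):
    row=[x for x in range(375,435) if z[y,x]>.11];print('sides',y,min(row),max(row),onplane(t,[(min(row)-.5,y),(max(row)+.5,y)],.12)[:,:2].ravel())
E
```

```text
hand [[0.5658 0.2941 0.017 ]
 [0.446  0.1632 0.017 ]] [0.50589274 0.22867634 0.017     ] 0.177452398501766 -132.4458481283448
rect [[0.5672 0.2968 0.017 ]
 [0.4466 0.1647 0.017 ]] [0.50691256 0.23073591 0.017     ] 0.17894628103060553 -132.39421323498308
side [[0.56822457 0.30327454 0.017     ]
 [0.44937683 0.16055034 0.017     ]] 0.18572824652310305
top ((0.502885103225708, 0.23232242465019226), (0.17755915224552155, 0.040662214159965515), 46.35052490234375) [0.50732122 0.23010059 0.02915844]
[0.6744248  0.73834354] 47.5905013411266
side ((0.5071433186531067, 0.22399172186851501), (0.17595301568508148, 0.033020272850990295), 48.303924560546875) [0.50379692 0.21565609 0.02588623]
[0.6943353  0.71965165] 46.02572739016419
((0.6667109131813049, -0.27375707030296326), (0.10083723813295364, 0.16179490089416504), 86.40409851074219) [[ 0.5828105  -0.3190026 ]
 [ 0.7442869  -0.32915023]
 [ 0.7506113  -0.22851154]
 [ 0.58913493 -0.21836391]] 1655
170 [ 0.58941211 -0.26281653  0.03604793]
171 [ 0.58634643 -0.26258659  0.03709362]
172 [ 0.56048381 -0.23223116  0.19894697]
173 [ 0.58055844 -0.2
[... 498 characters left out ...]
8710501]
front 415 166 [ 0.58687603 -0.2951376 ]
front 418 166 [ 0.58691016 -0.30331767]
sides 112 391 425 [ 0.73720166 -0.23058334  0.73795391 -0.32700899]
sides 118 391 424 [ 0.72043534 -0.23033827  0.72112415 -0.32387191]
sides 124 390 424 [ 0.70370031 -0.2273577   0.7043668  -0.32350415]
sides 130 389 423 [ 0.68701514 -0.22438855  0.6876381  -0.32039014]
sides 136 389 423 [ 0.67039403 -0.22416184  0.67097703 -0.32003719]
sides 142 389 422 [ 0.65381865 -0.22393869  0.65434522 -0.31694559]
sides 148 388 421 [ 0.63727474 -0.22099484  0.63776099 -0.31386699]
sides 154 387 421 [ 0.62077662 -0.21806172  0.62123741 -0.31353722]
sides 160 387 420 [ 0.60433452 -0.2178558   0.604744   -0.31048003]
```

```bash
python3 - <<'E'
import pickle,cv2,numpy as np
from h import *
t=pickle.load(open('top0.pkl','rb'));s=pickle.load(open('side0.pkl','rb'))
# flank plane from side
C=cloud(s);P=C[240:280,400:456].reshape(-1,3)
P=P[(P[:,2]>.02)&(P[:,2]<.095)&(P[:,1]>-.36)&(P[:,1]<-.28)]
A=np.c_[P[:,0],P[:,2],np.ones(len(P))]
w=np.ones(len(P),bool)
for _ in range(6):
    k=np.linalg.lstsq(A[w],P[w,1],rcond=None)[0];res=P[:,1]-A@k;w=abs(res)<2.5*np.std(res[w])
print('flank',k,'yaw',np.degrees(np.arctan(k[0])),w.sum(),np.std(res[w]),'y at x=.59,z=.06',k@[.59,.06,1])
# intensity edges in top view, subpixel: side edges of bright top face, channel mean
g=cv2.GaussianBlur(cv2.cvtColor(t['frame'],cv2.COLOR_RGB2GRAY),(3,3),0).astype(float)
for nm,xa,xb in(('L',380,397),('R',414,430)):
    pts=[]
    for y in range(114,160,2):
        d=np.diff(g[y,xa:xb]);i=np.argmax(abs(d));j=slice(max(i-1,0),i+2);ww=abs(d[j]);pts.append((xa+.5+(np.arange(len(d))[j]*ww).sum()/ww.sum(),y))
    print(nm,np.round([p[0] for p in pts],1))
    W=onplane(t,pts,.118);a=np.polyfit(W[:,0],W[:,1],1);r=W[:,1]-np.polyval(a,W[:,0]);m=abs(r)<.003
    a=np.polyfit(W[m,0],W[m,1],1);print(np.degrees(np.arctan(a[0])),np.polyval(a,[.59,.74]),m.sum())
# lip edges
for y in range(169,178): print(y,g[y,389:407].astype(int))
for x in range(394,402):print(x,g[165:185,x].astype(int))
E
```

```text
flank [-1.07569464e-01  1.68093531e-04 -2.46316744e-01] yaw -6.13966785593824 1301 0.001348085818549045 y at x=.59,z=.06 -0.3097726423688151
L [388.2 387.3 385.7 385.5 385.4 384.8 384.7 384.6 384.5 384.4 383.8 383.7
 383.6 383.5 383.4 382.7 382.7 382.6 382.5 382.4 382.3 381.7 381.6]
-6.782974945691344 [-0.20225002 -0.22009124] 22
R [424.8 420.2 420.3 416.5 420.4 424.2 419.5 419.4 419.5 419.4 419.3 423.2
 418.4 418.4 418.5 418.4 422.4 417.5 417.4 417.5 417.5 421.3 416.5]
-5.637730199203034 [-0.29984896 -0.31465632] 14
169 [168 166 163 158 144 134 139 145 143 139 139 139 124 104  97  94  89  81]
170 [172 171 171 169 156 141 140 143 143 141 142 144 139 136 145 148 142 133]
171 [169 169 169 163 150 141 141 142 141 140 141 143 146 155 168 172 168 164]
172 [169 169 168 160 146 141 143 142 141 140 140 142 146 154 166 170 167 167]
173 [169 170 169 158 142 141 144 143 141 140 140 141 144 153 164 168 166 165]
174 [170 170 169 157 138 138 144 143 141 139 140 140 146 159 167 168 166 166]
175 [170 170 170 156 136 135 141 142 140 139 140 141 149 163 169 169 168 167]
176 [170 171 171 161 143 136 136 134 132 131 133 137 149 163 169 170 170 169]
177 [170 170 171 168 158 149 142 137 133 132 133 139 152 165 169 170 170 170]
394 [ 69  70  84 110 134 141 141 141 141 138 135 136 149 165 171 171 170 170
 170 170]
395 [ 72  71  94 125 139 140 141 143 144 144 141 136 142 162 173 172 171 171
 171 170]
396 [ 75  68  94 130 145 143 142 142 143 143 142 134 137 160 174 173 172 171
 171 171]
397 [ 79  68  89 125 143 143 141 141 141 141 140 132 133 158 173 172 172 172
 171 171]
398 [ 81  68  85 119 139 141 140 140 140 139 139 131 132 156 173 172 171 172
 172 170]
399 [ 84  68  82 117 139 142 141 140 140 140 140 133 133 156 172 171 171 171
 171 170]
400 [ 90  70  81 114 139 144 143 142 141 140 141 137 139 159 171 171 171 171
 170 170]
401 [ 95  73  78 101 124 139 146 146 144 146 149 149 152 163 171 171 171 171
 171 170]
```

```bash
cat >> h.py <<'E'
from numpy import radians as rad
def toolR(yaw,tilt,ref):
    # yaw: cap->green heading deg ; tool leans back by tilt
    a=rad(yaw);d=np.array([np.cos(a),np.sin(a),0]);u=np.array([0,0,1.]);b=rad(tilt)
    z=d*np.sin(b)-u*np.cos(b);x=d*np.cos(b)+u*np.sin(b)
    c=[]
    for s in(1,-1):
        X=s*x;Y=np.cross(z,X);c.append(np.c_[X,Y,z])
    return min(c,key=lambda M:R.from_matrix(ref.T@M).magnitude())
def goto(st,yaw,tilt,grasp):
    p=np.array(st['tool_pos']);M=R.from_rotvec(st['tool_rot']).as_matrix()
    T=toolR(yaw,tilt,M);q=np.array(grasp)+.008*T[:,2]
    d=M.T@(q-p)*100;w=np.degrees(R.from_matrix(M.T@T).as_rotvec())
    return np.round(d,2),np.round(w,2)
def info(st):
    M=R.from_rotvec(st['tool_rot']).as_matrix();g=np.array(st['tool_pos'])-.008*M[:,2]
    print('t%.2f'%st['time'],'tcp',np.round(st['tool_pos'],4),'grasp',np.round(g,4),'F',np.round(st['contact_force'],2),'T',np.round(st['ft_torque'],3),'w',round(float(st['width']),4),'q6',np.round(st['qpos'],2))
    print(np.round(M,3).tolist())
E
python3 - <<'E'
from h import *
from cell import env
s=env.sense();info(s)
print(goto(s,47.6,10,[.4622,.1815,.12]))
E
```

```text
t0.10 tcp [0.1236 0.5098 0.2145] grasp [0.1236 0.5099 0.2225] F [-0.74  0.24  0.12] T [-0.016  0.028  0.027] w 0.0855 q6 [ 1.33  0.24 -0.01  1.32  0.    1.57]
[[-0.972, 0.236, -0.0], [0.236, 0.972, -0.001], [0.0, -0.001, -1.0]]
(array([-40.71, -23.8 ,  10.26]), array([ -5.41,  -9.07, -61.06]))
```

Call:
carry_out([
  {"x": -5, "y": -3, "z": 1, "wx": 0, "wy": 0, "wz": -7, "hand": 100},
  {"x": -9, "y": -6, "z": 2, "wz": -14, "hand": 100},
  {"x": -13, "y": -8, "z": 3, "wz": -21, "hand": 100},
  {"x": -17, "y": -10, "z": 4, "wz": -28, "hand": 100},
  {"x": -20, "y": -12, "z": 5, "wz": -35, "hand": 100},
])

```text
invalid input at $.increments[1]: expected keys x, y, z, wx, wy, wz, hand
```

```bash
python3 - <<'E'
from h import *
from cell import env
s=env.sense();info(s)
print(goto(s,47.6,10,[.4622,.1815,.11]))
E
```

```text
t0.10 tcp [0.1236 0.5098 0.2145] grasp [0.1236 0.5099 0.2225] F [-0.74  0.24  0.12] T [-0.016  0.028  0.027] w 0.0855 q6 [ 1.33  0.24 -0.01  1.32  0.    1.57]
[[-0.972, 0.236, -0.0], [0.236, 0.972, -0.001], [0.0, -0.001, -1.0]]
(array([-40.71, -23.8 ,  11.26]), array([ -5.41,  -9.07, -61.06]))
```

Call:
carry_out([
  {"x": -5, "y": -3, "z": 1, "wx": 0, "wy": 0, "wz": -7, "hand": 100},
  {"x": -9, "y": -6, "z": 2, "wx": 0, "wy": 0, "wz": -14, "hand": 100},
  {"x": -13, "y": -8, "z": 3, "wx": 0, "wy": 0, "wz": -21, "hand": 100},
  {"x": -17, "y": -10, "z": 4, "wx": 0, "wy": 0, "wz": -28, "hand": 100},
  {"x": -20, "y": -12, "z": 5, "wx": 0, "wy": 0, "wz": -35, "hand": 100},
])

```text
time: 0.52
tool_pos: [0.2559, 0.379, 0.176]
tool_rot: [0.519, -3.098, 0.002]
contact_force: [0.7, 0.6, -0.6]
width: 0.0855
```

```bash
python3 - <<'E'
from h import *
from cell import env
s=env.sense();info(s)
print(goto(s,47.6,10,[.4622,.1815,.11]))
E
```

```text
t0.52 tcp [0.2559 0.379  0.176 ] grasp [0.2559 0.379  0.184 ] F [ 0.7   0.63 -0.64] T [ 0.026 -0.01   0.003] w 0.0855 q6 [ 0.98  0.14 -0.24  1.19 -0.    0.65]
[[-0.945, -0.326, -0.0], [-0.326, 0.945, -0.001], [0.001, -0.001, -1.0]]
(array([-13.2 , -25.31,   7.41]), array([ -2.55,  -9.84, -28.52]))
```

Call:
carry_out([
  {"x": -2, "y": -4, "z": 1, "wx": 0, "wy": -1, "wz": -6, "hand": 100},
  {"x": -4, "y": -8, "z": 2, "wx": 0, "wy": -3, "wz": -11, "hand": 100},
  {"x": -6, "y": -12, "z": 3, "wx": -1, "wy": -5, "wz": -16, "hand": 100},
  {"x": -8, "y": -15.5, "z": 4.5, "wx": -1.5, "wy": -7, "wz": -21, "hand": 100},
  {"x": -10, "y": -19, "z": 5.5, "wx": -2, "wy": -8.5, "wz": -25, "hand": 100},
  {"x": -12, "y": -22.5, "z": 6.5, "wx": -2.5, "wy": -9.8, "wz": -28.5, "hand": 100},
  {"x": -13.2, "y": -25.3, "z": 7.4, "wx": -2.5, "wy": -9.8, "wz": -28.5, "hand": 100},
  {"x": -13.2, "y": -25.3, "z": 7.4, "wx": -2.5, "wy": -9.8, "wz": -28.5, "hand": 100},
])

```text
time: 1.18
tool_pos: [0.4656, 0.1786, 0.1008]
tool_rot: [-1.198, 2.73, 0.101]
contact_force: [-0.4, 0.3, 0.1]
width: 0.0853
```

```bash
python3 - <<'E'
from h import *
from cell import env,cams
c=cams.capture('top');cv2.imwrite('pics/top1.png',cv2.resize(c['frame'][140:260,170:330,::-1],None,fx=5,fy=5))
s=env.sense();info(s)
print(goto(s,47.6,10,[.4622,.1815,.11]),goto(s,47.6,10,[.4622,.1815,.022]))
E
```

```text
t1.23 tcp [0.4651 0.1793 0.1008] grasp [0.4642 0.1783 0.1087] F [ 0.45 -0.43 -0.27] T [-0.166  0.065  0.002] w 0.0859 q6 [ 0.31  0.15 -0.45  0.82  0.08 -0.51]
[[-0.668, -0.735, 0.117], [-0.724, 0.678, 0.125], [-0.171, -0.001, -0.985]]
(array([-0.12,  0.37, -0.11]), array([-0.09, -0.14, -0.28])) (array([1.38, 0.37, 8.56]), array([-0.09, -0.14, -0.28]))
```

View pics/top1.png

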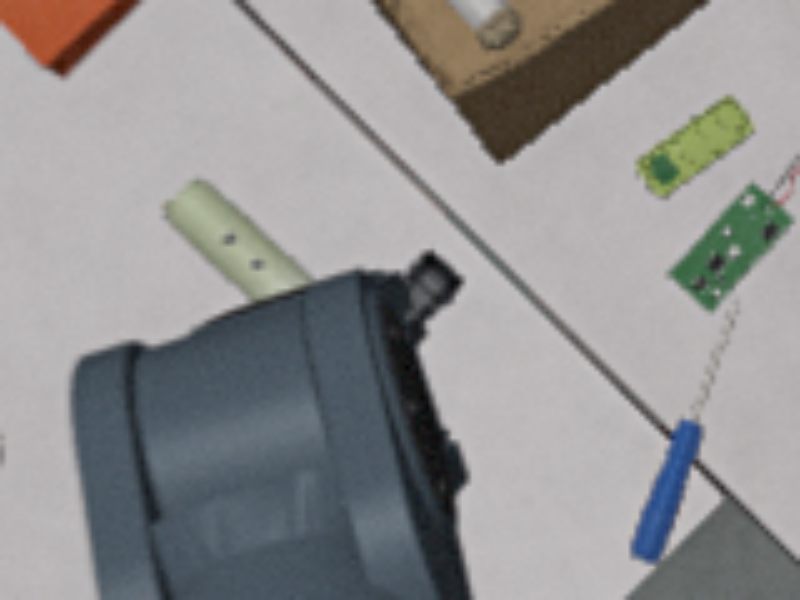

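The picture shows the gripper straddling the tube's capped half, with the green half out at about crop (240,240). Descend slowly.

Call:
carry_out([
  {"x": 0.2, "y": 0.37, "z": 2, "wx": 0, "wy": 0, "wz": 0, "hand": 100},
  {"x": 0.6, "y": 0.37, "z": 4, "wx": 0, "wy": 0, "wz": 0, "hand": 100},
  {"x": 1.0, "y": 0.37, "z": 6, "wx": 0, "wy": 0, "wz": 0, "hand": 100},
  {"x": 1.2, "y": 0.37, "z": 7.5, "wx": 0, "wy": 0, "wz": 0, "hand": 100},
  {"x": 1.38, "y": 0.37, "z": 8.2, "wx": 0, "wy": 0, "wz": 0, "hand": 100},
  {"x": 1.38, "y": 0.37, "z": 8.4, "wx": 0, "wy": 0, "wz": 0, "hand": 100},
  {"x": 1.38, "y": 0.37, "z": 8.4, "wx": 0, "wy": 0, "wz": 0, "hand": 100},
])

```text
time: 1.82
tool_pos: [0.4625, 0.1828, 0.0156]
tool_rot: [-1.198, 2.732, 0.103]
contact_force: [-0.7, 0.1, 0.2]
width: 0.0854
```

```bash
python3 - <<'E'
from h import *
from cell import env,cams
c=cams.capture('side');cv2.imwrite('pics/side1.png',cv2.resize(c['frame'][130:250,200:360,::-1],None,fx=5,fy=5))
s=env.sense();info(s)
print(goto(s,47.6,10,[.4622,.1815,.022]))
E
```

```text
t1.87 tcp [0.463  0.1829 0.0162] grasp [0.4621 0.1819 0.0241] F [0.69 0.42 0.26] T [-0.098  0.116 -0.004] w 0.0852 q6 [ 0.32  0.25 -0.58  0.58  0.08 -0.5 ]
[[-0.667, -0.735, 0.117], [-0.725, 0.678, 0.126], [-0.172, -0.001, -0.985]]
(array([ 0.05, -0.03,  0.2 ]), array([-0.09, -0.12, -0.25]))
```

View pics/side1.png

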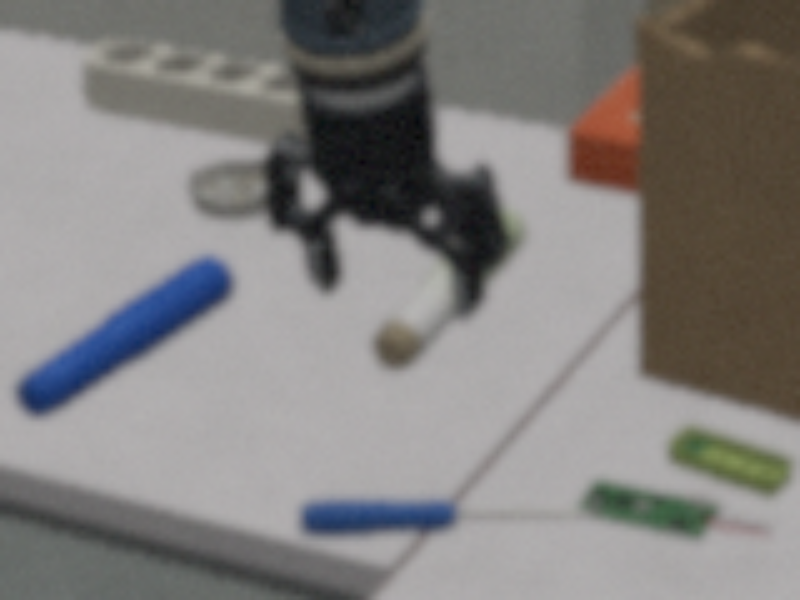

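The picture shows the jaws either side of the white half, cap at crop (398,345). Close.

Call:
carry_out([
  {"x": 0, "y": 0, "z": 0.2, "wx": 0, "wy": 0, "wz": 0, "hand": 60},
  {"x": 0, "y": 0, "z": 0.2, "wx": 0, "wy": 0, "wz": 0, "hand": 30},
  {"x": 0, "y": 0, "z": 0.2, "wx": 0, "wy": 0, "wz": 0, "hand": 0},
  {"x": 0, "y": 0, "z": 0.2, "wx": 0, "wy": 0, "wz": 0, "hand": 0},
  {"x": 0, "y": 0, "z": 0.2, "wx": 0, "wy": 0, "wz": 0, "hand": 0},
  {"x": 0, "y": 0, "z": 0.2, "wx": 0, "wy": 0, "wz": 0, "hand": 0},
  {"x": 0, "y": 0, "z": 0.2, "wx": 0, "wy": 0, "wz": 0, "hand": 0},
  {"x": 0, "y": 0, "z": 0.2, "wx": 0, "wy": 0, "wz": 0, "hand": 0},
])

```text
time: 2.53
tool_pos: [0.4675, 0.1845, 0.0181]
tool_rot: [-1.194, 2.722, 0.101]
contact_force: [-2.3, -2.4, 33.4]
width: 0.0
```

```bash
python3 - <<'E'
from h import *
from cell import env,cams
s=env.sense();info(s)
print(goto(s,47.6,10,[.4622,.1815,.09]),goto(s,47.6,10,[.40,.16,.10]))
E
```

```text
t2.53 tcp [0.4675 0.1845 0.0181] grasp [0.4665 0.1835 0.0259] F [-2.29 -2.41 33.41] T [0.142 0.134 0.025] w 0.0 q6 [ 0.32  0.25 -0.58  0.58  0.08 -0.5 ]
[[-0.666, -0.735, 0.125], [-0.724, 0.678, 0.129], [-0.18, -0.005, -0.984]]
(array([-0.72,  0.15, -6.38]), array([-0.32,  0.35, -0.22])) (array([ 4.8 ,  3.26, -8.42]), array([-0.32,  0.35, -0.22]))
```

```bash
python3 - <<'E'
from h import *
from cell import env,cams
c=cams.capture('side');cv2.imwrite('pics/side2.png',cv2.resize(c['frame'][130:250,200:360,::-1],None,fx=5,fy=5))
c=cams.capture('top');cv2.imwrite('pics/top2.png',cv2.resize(c['frame'][140:260,170:330,::-1],None,fx=5,fy=5))
info(env.sense())
E
```

```text
t2.63 tcp [0.4674 0.1845 0.0181] grasp [0.4664 0.1834 0.0259] F [-4.03 -2.07 33.99] T [0.098 0.067 0.006] w 0.0001 q6 [ 0.32  0.25 -0.58  0.58  0.08 -0.5 ]
[[-0.666, -0.735, 0.125], [-0.724, 0.678, 0.129], [-0.18, -0.005, -0.984]]
```

View pics/side2.png

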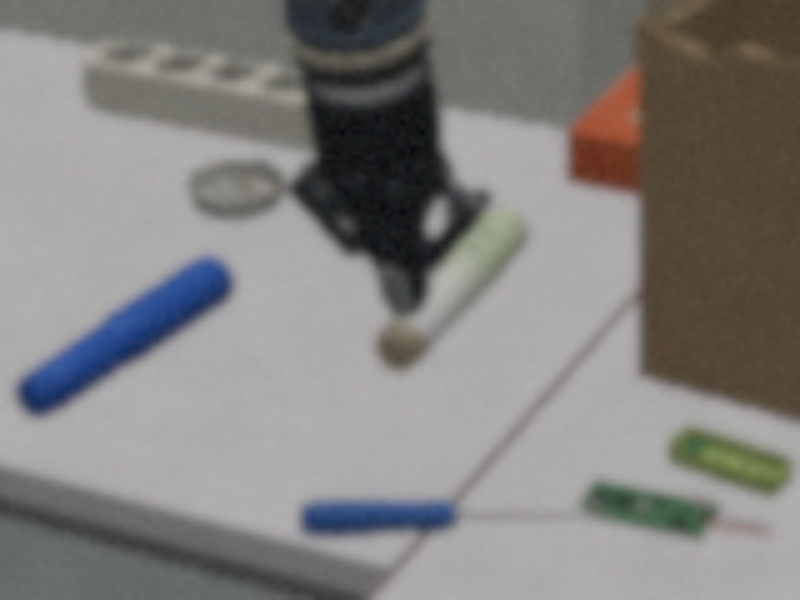

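View pics/top2.png

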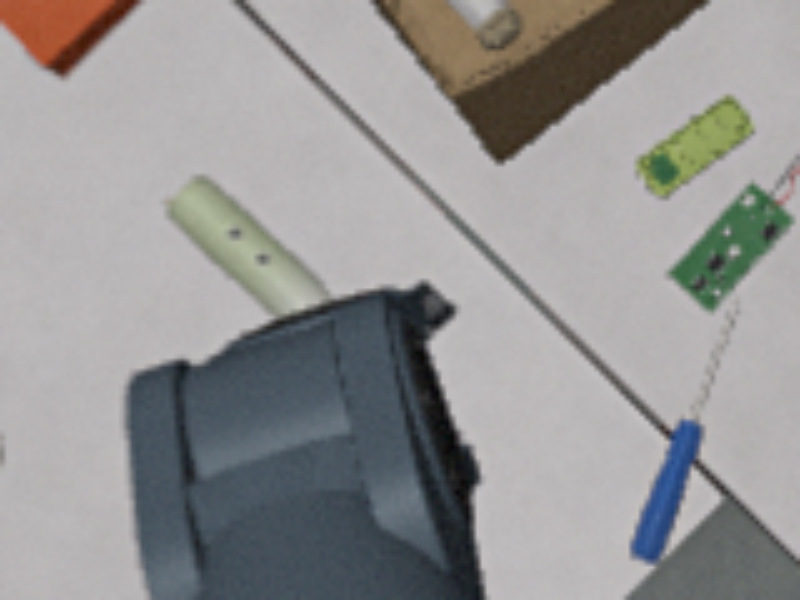

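```bash
python3 - <<'E'
from h import *
from cell import env,cams
s=env.sense();M=R.from_rotvec(s['tool_rot']).as_matrix();p=np.array(s['tool_pos'])
c=cams.capture('side')
im=cv2.resize(c['frame'],None,fx=5,fy=5,interpolation=cv2.INTER_CUBIC)[...,::-1].copy()
for P,col in((p+.011*M[:,2],(0,0,255)),(p,(0,255,0)),(p-.008*M[:,2],(255,0,0)),([.4622,.1815,.017],(0,255,255)),([.446,.1635,.017],(255,0,255)),([.5658,.2941,.017],(255,0,255))):
    q=proj(c,P)[0]; print(q); cv2.circle(im,(int(q[0]*5+2.5),int(q[1]*5+2.5)),4,col,-1)
cv2.imwrite('pics/side3.png',im[750:1150,1150:1700])
C=cloud(c)
P=C[165:208,262:318].reshape(-1,3)
E
```

```text
[282.5523293  198.24037751]
[282.06842878 195.49850924]
[281.71367294 193.48747423]
[280.72962314 196.58727461]
[277.30980191 200.41768695]
[300.87232995 174.65192393]
```

View pics/side3.png

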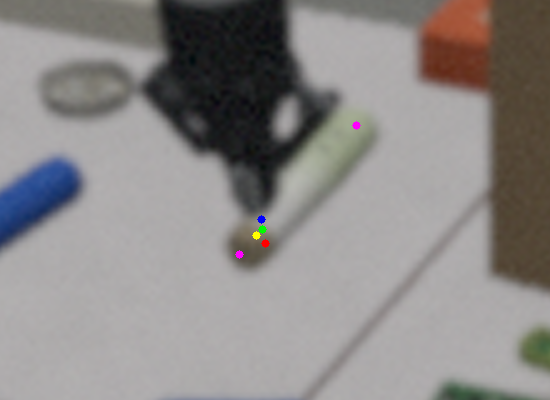

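```bash
python3 - <<'E'
from h import *
from cell import env,cams
c=cams.capture('side');C=cloud(c)
for y in range(180,206,2): print(y,[(x,)+tuple(np.round(C[y,x]*1000).astype(int)) for x in range(272,292,3)])
s=env.sense();info(s)
# tube points: other than fingers
E
```

```text
180 [(272, np.int64(440), np.int64(187), np.int64(76)), (275, np.int64(446), np.int64(176), np.int64(81)), (278, np.int64(455), np.int64(174), np.int64(80)), (281, np.int64(458), np.int64(152), np.int64(90)), (284, np.int64(469), np.int64(157), np.int64(85)), (287, np.int64(474), np.int64(143), np.int64(91)), (290, np.int64(481), np.int64(137), np.int64(93))]
182 [(272, np.int64(470), np.int64(311), np.int64(1)), (275, np.int64(446), np.int64(175), np.int64(74)), (278, np.int64(454), np.int64(172), np.int64(74)), (281, np.int64(460), np.int64(159), np.int64(80)), (284, np.int64(466), np.int64(150), np.int64(83)), (287, np.int64(474), np.int64(144), np.int64(84)), (290, np.int64(510), np.int64(235), np.int64(31))]
184 [(272, np.int64(467), np.int64(300), np.int64(-1)), (275, np.int64(479), np.int64(305), np.int64(-6)), (278, np.int64(452), np.int64(167), np.int64(70)), (281, np.int64(461), np.int64(165), np.int64(70)), (284, np.int64(470), np.int64(165), np.int64(68)), (287, np.int64(497), np.int64(225), np.int64(31)), (290, np.int64(506), np.int64(225), np.int64(30))]
186 [(272, np.i
[... 3129 characters left out ...]
-1)), (287, np.int64(480), np.int64(177), np.int64(-4)), (290, np.int64(487), np.int64(169), np.int64(-1))]
204 [(272, np.int64(432), np.int64(176), np.int64(0)), (275, np.int64(441), np.int64(176), np.int64(-2)), (278, np.int64(450), np.int64(172), np.int64(-1)), (281, np.int64(460), np.int64(174), np.int64(-5)), (284, np.int64(467), np.int64(168), np.int64(-3)), (287, np.int64(476), np.int64(164), np.int64(-3)), (290, np.int64(484), np.int64(160), np.int64(-2))]
t2.73 tcp [0.4674 0.1845 0.0181] grasp [0.4664 0.1835 0.026 ] F [-3.54 -3.38 34.24] T [ 0.133  0.09  -0.054] w -0.0 q6 [ 0.32  0.25 -0.58  0.58  0.08 -0.5 ]
[[-0.666, -0.735, 0.125], [-0.724, 0.678, 0.129], [-0.18, -0.005, -0.984]]
```

The jaws rode up over the tube and shut on top of it (width 0, 34 N upward), because the open pads stand farther back than shut. Lift, reopen, re-measure, and grip lower.

Call:
carry_out([
  {"x": 0, "y": 0, "z": -1, "wx": 0, "wy": 0, "wz": 0, "hand": 0},
  {"x": 0, "y": 0, "z": -4, "wx": 0, "wy": 0, "wz": 0, "hand": 0},
  {"x": 0, "y": 0, "z": -8, "wx": 0, "wy": 5, "wz": 0, "hand": 100},
  {"x": 3, "y": 0, "z": -10, "wx": 0, "wy": 5, "wz": 0, "hand": 100},
  {"x": 6, "y": 0, "z": -12, "wx": 0, "wy": 5, "wz": 0, "hand": 100},
  {"x": 9, "y": 0, "z": -12, "wx": 0, "wy": 5, "wz": 0, "hand": 100},
  {"x": 10, "y": 0, "z": -12, "wx": 0, "wy": 5, "wz": 0, "hand": 100},
])

```text
time: 3.32
tool_pos: [0.3831, 0.0948, 0.1184]
tool_rot: [-1.225, 2.798, 0.05]
contact_force: [-0.7, -0.1, -0.7]
width: 0.0606
```

```bash
python3 - <<'E'
from h import *
from cell import env,cams
import pickle
s=env.sense();info(s)
t=cams.capture('top');c=cams.capture('side');pickle.dump((t,c),open('b.pkl','wb'))
cv2.imwrite('pics/top4.png',cv2.resize(t['frame'][160:240,190:290,::-1],None,fx=8,fy=7.5,interpolation=cv2.INTER_CUBIC))
cv2.imwrite('pics/side4.png',cv2.resize(c['frame'][120:220,240:340,::-1],None,fx=6,fy=6,interpolation=cv2.INTER_CUBIC))
E
```

```text
t3.32 tcp [0.3831 0.0948 0.1184] grasp [0.3826 0.0943 0.1264] F [-0.66 -0.08 -0.7 ] T [-0.094  0.143  0.014] w 0.0606 q6 [ 0.2   0.02 -0.54  0.93  0.05 -0.62]
[[-0.675, -0.735, 0.066], [-0.732, 0.678, 0.065], [-0.093, -0.005, -0.996]]
```

View pics/top4.png

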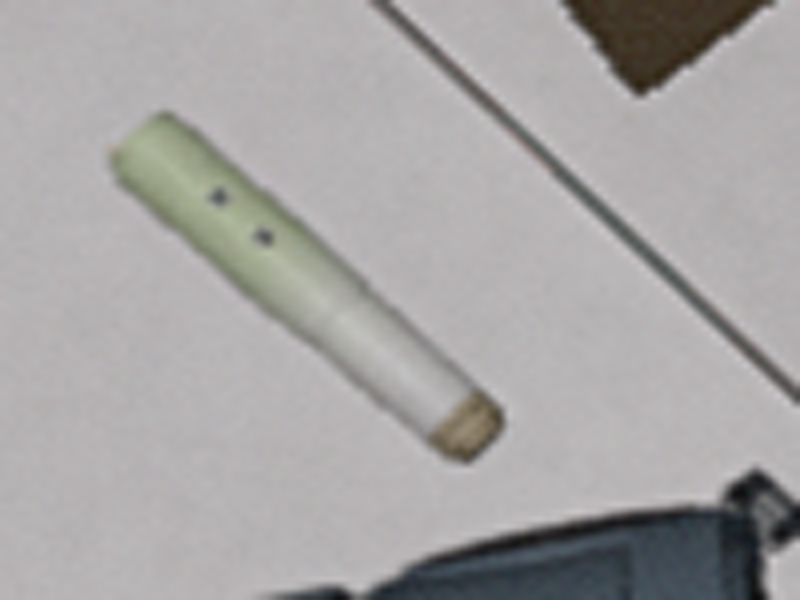

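View pics/side4.png

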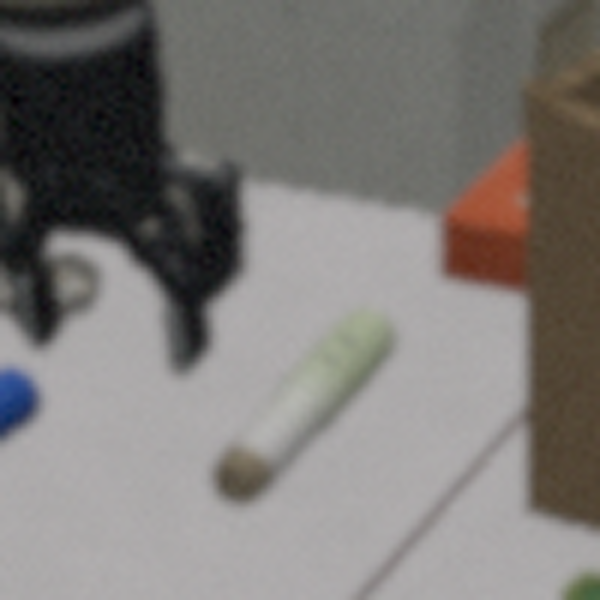

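```bash
python3 - <<'E'
from h import *
import pickle
from cell import env
t,c=pickle.load(open('b.pkl','rb'))
W=onplane(t,[(206.8,177.2),(250.4,218.9)],.017);d=W[1]-W[0];print(W,W.mean(0),np.linalg.norm(d),np.degrees(np.arctan2(-d[1],-d[0])))
W=onplane(c,[(240+372/6,120+325/6),(240+240/6,120+478/6)],.02);d=W[1]-W[0];print('side',W,W.mean(0),np.linalg.norm(d),np.degrees(np.arctan2(-d[1],-d[0])))
for nm,k,b in(('top',t,(195,168,262,232)),('side',c,(272,165,318,208))):
    C=cloud(k);x0,y0,x1,y1=b;P=C[y0:y1,x0:x1].reshape(-1,3);P=P[(P[:,2]>.014)&(P[:,2]<.05)&(P[:,0]>.43)]
    r=cv2.minAreaRect(P[:,:2].astype(np.float32));m=P[:,:2].mean(0);w,v=np.linalg.eigh(np.cov(P[:,:2].T))
    print(nm,r,m,np.degrees(np.arctan2(v[1,1],v[0,1]))%180,np.percentile(P[:,2],95))
s=env.sense();M=R.from_rotvec(s['tool_rot']).as_matrix();p=np.array(s['tool_pos'])
for a in(-.02,-.008,0,.011):
  print(a,[np.round(proj(c,p+a*M[:,2]+o*M[:,1])[0],1) for o in(-.03,0,.03)])
C=cloud(c)
for y in range(170,184):print(y,[(x,)+tuple(int(v) for v in np.round(C[y,x]*1000)) for x in (268,269,270,271,272)])
E
```

```text
[[0.56959694 0.29102095 0.017     ]
 [0.44832732 0.16207741 0.017     ]] [0.50896213 0.22654918 0.017     ] 0.1770106173756139 46.75668482218472
side [[0.56860096 0.29049564 0.02      ]
 [0.45350262 0.15977547 0.02      ]] [0.51105179 0.22513555 0.02      ] 0.17417058021380838 48.63627062968584
top ((0.508603036403656, 0.22815436124801636), (0.17913490533828735, 0.0342530719935894), 47.90050506591797) [0.50948533 0.22796017] 47.746097960509935 0.03594730289668448
side ((0.5090577602386475, 0.22360652685165405), (0.17854958772659302, 0.03266829252243042), 46.43560791015625) [0.50724449 0.21537313] 46.37536179927176 0.03290899116162126
-0.02 [array([269.6, 180.6]), array([259.8, 178.8]), array([250.1, 177. ])]
-0.008 [array([270.1, 184.3]), array([260.3, 182.5]), array([250.7, 180.7])]
0 [array([270.4, 186.7]), array([260.7, 184.9]), array([251.1, 183.1])]
0.011 [array([270.9, 190. ]), array([261.2, 188.2]), array([251.6, 186.4])]
170 [(268, 399, 56, 180), (269, 400, 52, 182), (270, 403, 52, 181), (271, 405, 47, 183), (272, 409, 53, 179)]
171 [(268, 400, 61, 174), (269, 401, 56, 177), 
[... 679 characters left out ...]
, (271, 406, 59, 156), (272, 408, 55, 158)]
178 [(268, 467, 348, -2), (269, 400, 59, 154), (270, 402, 55, 156), (271, 406, 61, 152), (272, 408, 56, 154)]
179 [(268, 466, 346, -5), (269, 400, 58, 152), (270, 403, 59, 151), (271, 405, 56, 152), (272, 408, 56, 151)]
180 [(268, 463, 332, -1), (269, 399, 56, 150), (270, 402, 56, 149), (271, 405, 59, 147), (272, 408, 59, 147)]
181 [(268, 460, 324, 0), (269, 401, 62, 144), (270, 402, 58, 146), (271, 405, 57, 146), (272, 409, 64, 141)]
182 [(268, 460, 325, -5), (269, 401, 64, 140), (270, 402, 59, 142), (271, 404, 56, 143), (272, 473, 319, -4)]
183 [(268, 456, 309, 1), (269, 460, 312, -1), (270, 464, 314, -3), (271, 466, 307, 0), (272, 469, 307, -1)]
```

Call:
carry_out([
  {"x": 0, "y": 0, "z": 0, "wx": 0, "wy": 0, "wz": 0, "hand": 42},
  {"x": 0, "y": 0, "z": 0, "wx": 0, "wy": 0, "wz": 0, "hand": 42},
  {"x": 0, "y": 0, "z": 0, "wx": 0, "wy": 0, "wz": 0, "hand": 42},
  {"x": 0, "y": 0, "z": 0, "wx": 0, "wy": 0, "wz": 0, "hand": 42},
])

```text
time: 3.75
tool_pos: [0.3851, 0.0961, 0.1179]
tool_rot: [-1.224, 2.798, 0.051]
contact_force: [-0.0, 0.4, 0.0]
width: 0.0354
```

```bash
python3 - <<'E'
from h import *
from cell import env,cams
c=cams.capture('side');s=env.sense();info(s)
M=R.from_rotvec(s['tool_rot']).as_matrix();p=np.array(s['tool_pos'])
im=cv2.resize(c['frame'],None,fx=8,fy=8,interpolation=cv2.INTER_CUBIC)[...,::-1].copy()
for a,col in((.011,(0,0,255)),(0,(0,255,0)),(-.008,(255,0,0)),(-.03,(0,255,255)),(-.062,(255,255,0))):
    q=proj(c,p+a*M[:,2])[0];cv2.circle(im,(int(q[0]*8+4),int(q[1]*8+4)),4,col,-1)
cv2.imwrite('pics/g5.png',im[1000:1600,1800:2600])
C=cloud(c);sub=C[130:200,235:290].reshape(-1,3)
q=(sub-p)@M;k=(abs(q[:,1])<.06)&(abs(q[:,0])<.06)&(sub[:,2]>.06)&(abs(q[:,2])<.2)
for lo in np.arange(-.09,.03,.006):
    j=k&(q[:,2]>=lo)&(q[:,2]<lo+.006)
    if j.sum():print('%.3f'%lo,j.sum(),np.round(np.percentile(q[j,1],[2,50,98]),3),np.round(np.percentile(q[j,0],[2,50,98]),3))
E
```

```text
t3.80 tcp [0.3849 0.0961 0.1179] grasp [0.3844 0.0956 0.1259] F [-0.62 -0.05  0.77] T [-0.071  0.047  0.036] w 0.0358 q6 [ 0.2   0.02 -0.54  0.93  0.05 -0.62]
[[-0.675, -0.734, 0.066], [-0.732, 0.679, 0.065], [-0.093, -0.005, -0.996]]
-0.090 70 [-0.058 -0.022  0.054] [-0.013  0.01   0.02 ]
-0.084 60 [-0.056 -0.017  0.055] [-0.012  0.01   0.018]
-0.078 67 [-0.054  0.017  0.05 ] [-0.011  0.01   0.016]
-0.072 67 [-0.051 -0.02   0.047] [-0.01   0.01   0.015]
-0.066 43 [-0.05  -0.021  0.043] [-0.009  0.01   0.014]
-0.060 27 [-0.033  0.018  0.029] [-0.007  0.009  0.014]
-0.054 27 [-0.033  0.016  0.026] [-0.007  0.008  0.014]
-0.048 27 [-0.033 -0.02   0.03 ] [-0.009  0.008  0.014]
-0.042 30 [-0.033  0.016  0.032] [-0.01   0.005  0.011]
-0.036 33 [-0.033  0.015  0.027] [-0.009  0.008  0.013]
-0.030 29 [-0.033 -0.02   0.024] [-0.008  0.007  0.012]
-0.024 14 [-0.026  0.017  0.022] [-0.009  0.008  0.012]
-0.018 3 [0.017 0.017 0.017] [-0.003  0.002  0.008]
```

View pics/g5.png

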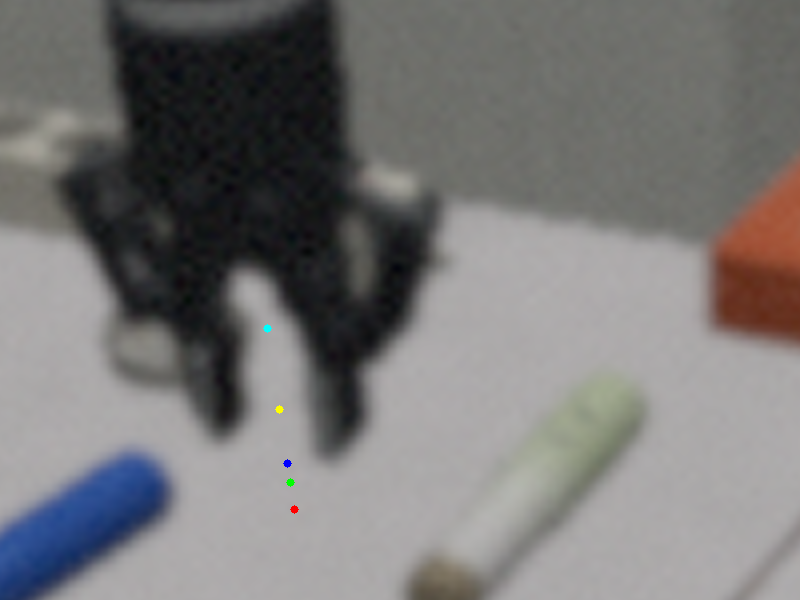

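The pictures put the fingertips about 20 mm behind the reported TCP at 35 mm opening, where the description says 11 mm ahead. That explains the miss. I use the measured offset, with the grasp point about 37 mm behind the reported TCP.

```bash
sed -i 's/\.008\*/.037*/g' h.py; python3 - <<'E'
from h import *
from cell import env
s=env.sense();info(s)
for z in(.075,.0215): print(goto(s,47.4,5,[.465,.179,z]))
E
```

```text
t3.80 tcp [0.3849 0.0961 0.1179] grasp [0.3825 0.0937 0.1548] F [-0.62 -0.05  0.77] T [-0.071  0.047  0.036] w 0.0358 q6 [ 0.2   0.02 -0.54  0.93  0.05 -0.62]
[[-0.675, -0.734, 0.066], [-0.732, 0.679, 0.065], [-0.093, -0.005, -0.996]]
(array([-11.05,  -0.22,   9.04]), array([-0.27,  0.33, -0.11]))
(array([-10.56,  -0.19,  14.37]), array([-0.27,  0.33, -0.11]))
```

Call:
carry_out([
  {"x": -4, "y": -0.2, "z": 0, "wx": 0, "wy": 0, "wz": 0, "hand": 100},
  {"x": -8, "y": -0.2, "z": 2, "wx": 0, "wy": 0, "wz": 0, "hand": 100},
  {"x": -11, "y": -0.2, "z": 5, "wx": 0, "wy": 0, "wz": 0, "hand": 100},
  {"x": -11, "y": -0.2, "z": 8, "wx": 0, "wy": 0, "wz": 0, "hand": 100},
  {"x": -10.8, "y": -0.2, "z": 11, "wx": 0, "wy": 0, "wz": 0, "hand": 100},
  {"x": -10.7, "y": -0.2, "z": 13, "wx": 0, "wy": 0, "wz": 0, "hand": 100},
  {"x": -10.6, "y": -0.2, "z": 14, "wx": 0, "wy": 0, "wz": 0, "hand": 100},
  {"x": -10.6, "y": -0.2, "z": 14, "wx": 0, "wy": 0, "wz": 0, "hand": 100},
])

```text
time: 4.47
tool_pos: [0.4655, 0.1812, -0.0144]
tool_rot: [-1.227, 2.802, 0.051]
contact_force: [-0.0, 0.1, 0.2]
width: 0.0856
```

```bash
python3 - <<'E'
from h import *
from cell import env,cams
c=cams.capture('side');cv2.imwrite('pics/side6.png',cv2.resize(c['frame'][130:250,200:360,::-1],None,fx=5,fy=5))
s=env.sense();info(s)
print(goto(s,47.4,5,[.465,.179,.0215]))
E
```

```text
t4.52 tcp [ 0.4664  0.1814 -0.013 ] grasp [0.464  0.179  0.0239] F [-0.56 -0.08  0.45] T [-0.055  0.026 -0.038] w 0.0854 q6 [ 0.35  0.34 -0.54  0.61  0.04 -0.48]
[[-0.675, -0.735, 0.063], [-0.732, 0.678, 0.064], [-0.09, -0.003, -0.996]]
(array([-0.03, -0.06,  0.24]), array([-0.19,  0.17, -0.09]))
```

View pics/side6.png

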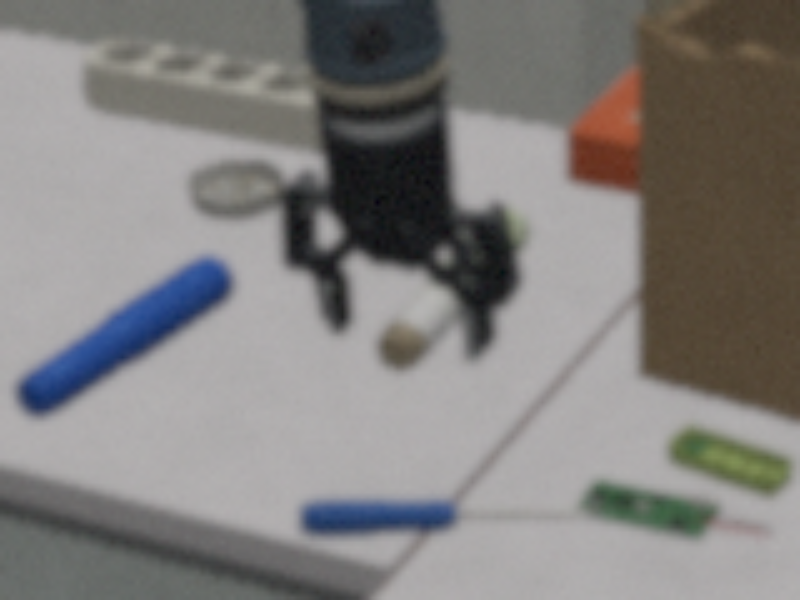

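Now the tube lies between the pads, cap at crop (403,345) and tips at (340,325) and (478,350). Close gradually.

Call:
carry_out([
  {"x": 0, "y": 0, "z": 0.1, "wx": 0, "wy": 0, "wz": 0, "hand": 60},
  {"x": 0, "y": 0, "z": 0.1, "wx": 0, "wy": 0, "wz": 0, "hand": 45},
  {"x": 0, "y": 0, "z": 0.1, "wx": 0, "wy": 0, "wz": 0, "hand": 20},
  {"x": 0, "y": 0, "z": 0.1, "wx": 0, "wy": 0, "wz": 0, "hand": 20},
  {"x": 0, "y": 0, "z": 0.1, "wx": 0, "wy": 0, "wz": 0, "hand": 20},
])

```text
time: 4.93
tool_pos: [0.467, 0.1817, -0.0129]
tool_rot: [-1.226, 2.799, 0.051]
contact_force: [-2.7, -0.4, 6.8]
width: 0.0322
```

```bash
python3 - <<'E'
from h import *
from cell import env,cams
s=env.sense();info(s)
E
```

```text
t4.93 tcp [ 0.467   0.1817 -0.0129] grasp [0.4646 0.1793 0.0239] F [-2.74 -0.44  6.84] T [-0.118  0.342  0.169] w 0.0322 q6 [ 0.35  0.34 -0.54  0.61  0.04 -0.48]
[[-0.675, -0.735, 0.065], [-0.732, 0.678, 0.065], [-0.092, -0.004, -0.996]]
```

Call:
carry_out([
  {"x": 0, "y": 0, "z": 0, "wx": 0, "wy": 0, "wz": 0, "hand": 0},
  {"x": 0, "y": 0, "z": 0, "wx": 0, "wy": 0, "wz": 0, "hand": 0},
  {"x": 0, "y": 0, "z": 0, "wx": 0, "wy": 0, "wz": 0, "hand": 0},
  {"x": 0, "y": 0, "z": -1, "wx": 0, "wy": 0, "wz": 0, "hand": 0},
  {"x": 0, "y": 0, "z": -3, "wx": 0, "wy": 0, "wz": 0, "hand": 0},
  {"x": 0, "y": 0, "z": -5, "wx": 0, "wy": 0, "wz": 0, "hand": 0},
  {"x": 0, "y": 0, "z": -5, "wx": 0, "wy": 0, "wz": 0, "hand": 0},
])

```text
time: 5.52
tool_pos: [0.4653, 0.1789, 0.0398]
tool_rot: [-1.224, 2.795, 0.05]
contact_force: [1.5, 1.4, -1.5]
width: 0.0321
```

```bash
python3 - <<'E'
from h import *
from cell import env,cams
c=cams.capture('side');cv2.imwrite('pics/side7.png',cv2.resize(c['frame'][130:250,200:360,::-1],None,fx=5,fy=5))
s=env.sense();info(s)
print(goto(s,47.4,5,[.40,.16,.13]),goto(s,-6.1,5,[.36,.0,.13]))
E
```

```text
t5.57 tcp [0.465  0.1788 0.0384] grasp [0.4625 0.1764 0.0753] F [-0.55  1.48 -0.61] T [-0.157  0.117  0.045] w 0.0321 q6 [ 0.34  0.26 -0.48  0.74  0.04 -0.48]
[[-0.675, -0.735, 0.068], [-0.732, 0.678, 0.066], [-0.095, -0.005, -0.996]]
(array([ 4.92,  3.47, -5.98]), array([-0.31,  0.42, -0.09])) (array([19.46, -4.71, -7.32]), array([ 4.57,  0.54, 53.19]))
```

View pics/side7.png

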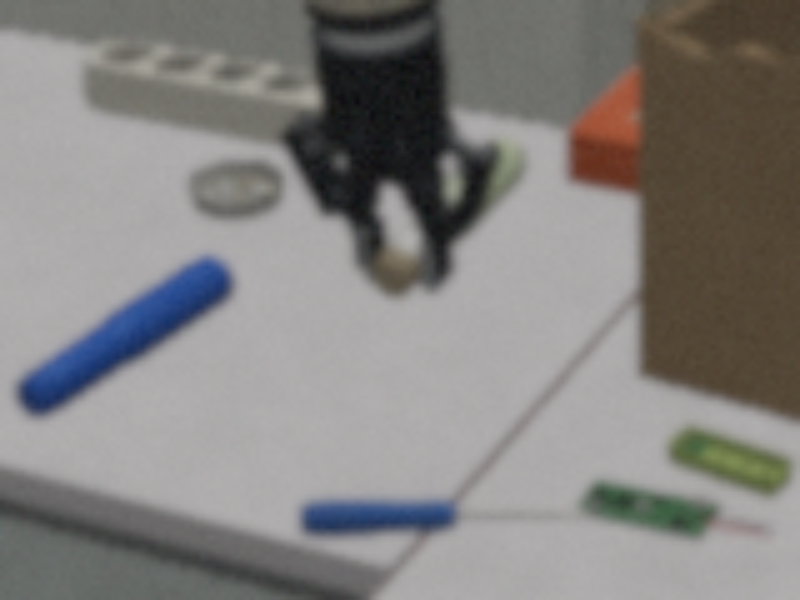

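Call:
carry_out([
  {"x": 3.5, "y": 0, "z": -1.5, "wx": 0, "wy": 0, "wz": 3, "hand": 0},
  {"x": 7, "y": 0, "z": -3, "wx": 0.5, "wy": 0, "wz": 9, "hand": 0},
  {"x": 10, "y": -1, "z": -4.5, "wx": 1, "wy": 0, "wz": 16, "hand": 0},
  {"x": 13, "y": -2, "z": -6, "wx": 2, "wy": 0, "wz": 23, "hand": 0},
  {"x": 15, "y": -3, "z": -7, "wx": 3, "wy": 0, "wz": 30, "hand": 0},
  {"x": 17, "y": -4, "z": -7.3, "wx": 3.5, "wy": 0.2, "wz": 37, "hand": 0},
  {"x": 18.5, "y": -4.5, "z": -7.3, "wx": 4, "wy": 0.4, "wz": 44, "hand": 0},
  {"x": 19.5, "y": -4.7, "z": -7.3, "wx": 4.5, "wy": 0.5, "wz": 50, "hand": 0},
])

```text
time: 6.23
tool_pos: [0.362, -0.0019, 0.0923]
tool_rot: [0.089, 3.052, -0.009]
contact_force: [-0.5, -0.3, -1.9]
width: 0.0324
```

```bash
python3 - <<'E'
from h import *
from cell import env,cams
s=env.sense();info(s)
print(goto(s,-6.1,5,[.36,-.12,.13]),goto(s,-6.1,5,[.36,-.24,.11]))
E
```

```text
t6.23 tcp [ 0.362  -0.0019  0.0923] grasp [ 0.3587 -0.0016  0.1292] F [-0.5  -0.34 -1.9 ] T [0.034 0.117 0.011] w 0.0324 q6 [ 0.   -0.02 -0.66  0.85 -0.01  0.06]
[[-0.994, 0.059, 0.088], [0.058, 0.998, -0.009], [-0.089, -0.003, -0.996]]
(array([ -0.82, -11.82,   0.03]), array([0.04, 0.09, 2.75])) (array([ -1.33, -23.79,   2.13]), array([0.04, 0.09, 2.75]))
```

Call:
carry_out([
  {"x": 0, "y": -4, "z": 0.3, "wx": 0, "wy": 0, "wz": 1, "hand": 0},
  {"x": 0, "y": -8, "z": 0.6, "wx": 0, "wy": 0, "wz": 2, "hand": 0},
  {"x": 0, "y": -12, "z": 1, "wx": 0, "wy": 0, "wz": 2.7, "hand": 0},
  {"x": -0.5, "y": -16, "z": 1.4, "wx": 0, "wy": 0, "wz": 2.7, "hand": 0},
  {"x": -1, "y": -20, "z": 1.8, "wx": 0, "wy": 0, "wz": 2.7, "hand": 0},
  {"x": -1.3, "y": -23, "z": 2.1, "wx": 0, "wy": 0, "wz": 2.7, "hand": 0},
  {"x": -1.3, "y": -23.8, "z": 2.1, "wx": 0, "wy": 0, "wz": 2.7, "hand": 0},
  {"x": -1.3, "y": -23.8, "z": 2.1, "wx": 0, "wy": 0, "wz": 2.7, "hand": 0},
])

```text
time: 6.9
tool_pos: [0.3623, -0.2422, 0.0723]
tool_rot: [0.166, 3.05, -0.006]
contact_force: [-1.0, 0.0, -1.9]
width: 0.0322
```

```bash
python3 - <<'E'
from h import *
from cell import env,cams
import pickle
t=cams.capture('top');c=cams.capture('side');pickle.dump((t,c),open('c.pkl','wb'))
s=env.sense();info(s)
cv2.imwrite('pics/top8.png',cv2.resize(t['frame'][100:220,340:500,::-1],None,fx=5,fy=5,interpolation=cv2.INTER_CUBIC))
cv2.imwrite('pics/side8.png',cv2.resize(c['frame'][180:300,310:470,::-1],None,fx=5,fy=5,interpolation=cv2.INTER_CUBIC))
E
```

```text
t7.00 tcp [ 0.362  -0.2397  0.0725] grasp [ 0.3588 -0.2394  0.1094] F [ 0.79 -0.45 -0.21] T [-0.012  0.11   0.037] w 0.0322 q6 [-0.62  0.13 -0.55  0.82  0.04 -0.51]
[[-0.991, 0.106, 0.087], [0.106, 0.994, -0.007], [-0.087, 0.002, -0.996]]
```

View pics/top8.png

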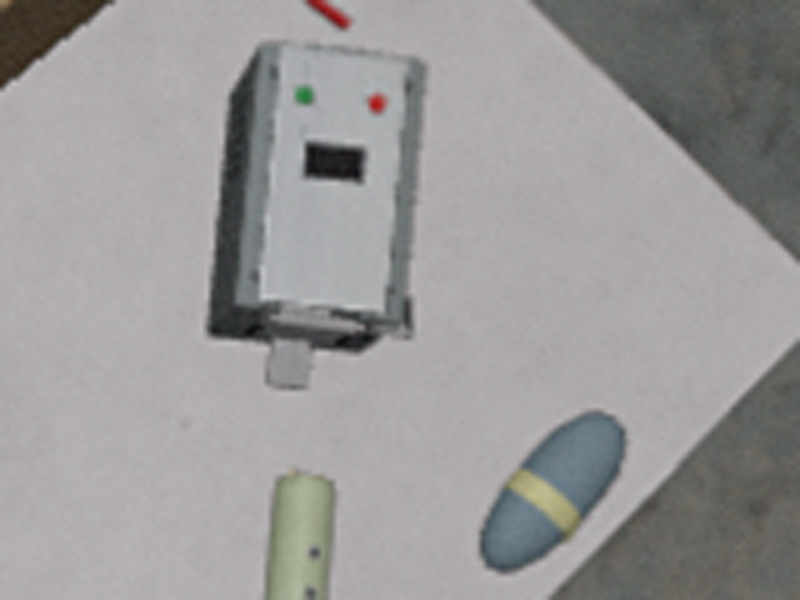

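View pics/side8.png

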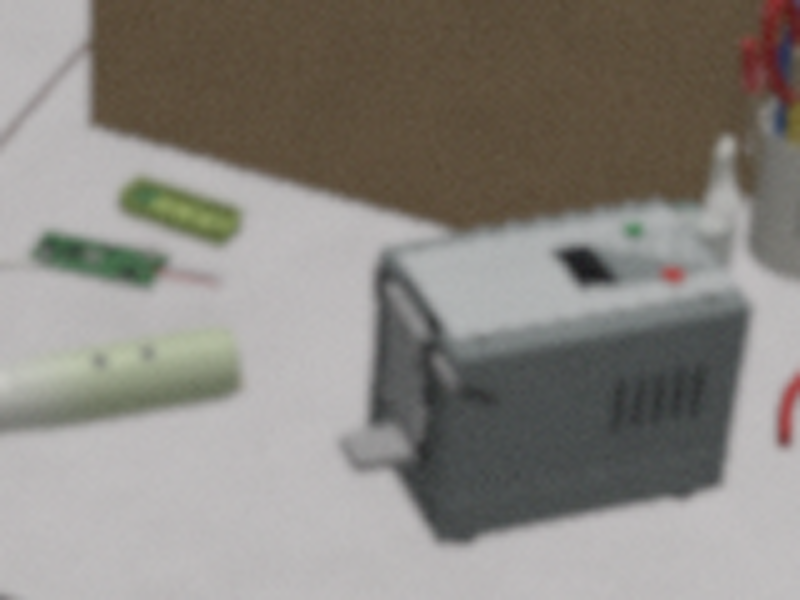

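```bash
cat > axis.py <<'E'
from h import *
def tri(c1,p1,c2,p2):
    o1,d1=ray(c1,[p1]);o2,d2=ray(c2,[p2]);d1=d1[0];d2=d2[0]
    A=np.c_[d1,-d2];k=np.linalg.lstsq(A,o2-o1,rcond=None)[0]
    a=o1+k[0]*d1;b=o2+k[1]*d2;return (a+b)/2,np.linalg.norm(a-b)
def green(c,box,hi=(30,25,90),lo=(60,255,255)):
    x0,y0,x1,y1=box;hsv=cv2.cvtColor(c['frame'],cv2.COLOR_RGB2HSV)
    m=np.zeros(hsv.shape[:2],np.uint8);m[y0:y1,x0:x1]=cv2.inRange(hsv,hi,lo)[y0:y1,x0:x1]
    m=cv2.morphologyEx(m,cv2.MORPH_CLOSE,np.ones((3,3)));n,l,st,_=cv2.connectedComponentsWithStats(m);i=1+np.argmax(st[1:,4]);return l==i
def axisline(c,m,vert):
    # midline pixel points of mask
    pts=[]
    ys,xs=np.where(m)
    if vert:
        for y in range(ys.min()+3,ys.max()-2):
            r=xs[ys==y];pts.append(((r.min()+r.max())/2,y))
    else:
        for x in range(xs.min()+3,xs.max()-4):
            r=ys[xs==x];pts.append((x,(r.min()+r.max())/2))
    return np.array(pts)
def plane(c,pts):  # plane through camera centre and image line
    o,d=ray(c,pts);d/=np.linalg.norm(d,axis=1)[:,None];u,s,v=np.linalg.svd(d);n=v[2];return o,n
def fit(t,c,bt,bs):
    mt=green(t,bt);ms=green(c,bs)
    pt=axisline(t,mt,True);ps=axisline(c,ms,False)
    o1,n1=plane(t,pt);o2,n2=plane(c,ps)
    d=np.cross(n1,n2);d/=np.linalg.norm(d);d*=np.sign(d[0])
    p=np.linalg.lstsq(np.array([n1,n2,[1,0,0]]),np.array([n1@o1,n2@o2,.5]),rcond=None)[0]
    return p,d,mt,ms
E
python3 - <<'E'
from axis import *
import pickle
t,c=pickle.load(open('c.pkl','rb'))
print('end',tri(t,(400.8,194.8),c,(357.0,252.)))
p,d,mt,ms=fit(t,c,(385,190,420,225),(315,235,362,275))
for k,m in(('t',mt),('s',ms)):
    ys,xs=np.where(m);print(k,xs.min(),xs.max(),ys.min(),ys.max(),m.sum())
print('pt at x=.5',p,'yaw',np.degrees(np.arctan2(d[1],d[0])),'pitch',np.degrees(np.arcsin(d[2])))
for k,b in((t,(385,190,420,225)),(c,(315,235,362,275))):
    C=cloud(k);x0,y0,x1,y1=b;P=C[y0:y1,x0:x1].reshape(-1,3);P=P[(P[:,2]>.06)&(P[:,2]<.16)];
    bins=[(lo,)+tuple(np.round(np.percentile(P[(P[:,0]>lo)&(P[:,0]<lo+.015)],q,axis=0)[2],4) for q in (5,50,95)) for lo in np.arange(.42,.515,.015)];print(bins,P[:,0].max())
E
```

```text
end (array([ 0.51174918, -0.25901586,  0.10115378]), np.float64(0.00039493536442815043))
t 393 406 195 224 350
s 321 357 246 263 461
pt at x=.5 [ 0.5        -0.25749581  0.10347576] yaw -6.1556713505351075 pitch 0.5740146530147684
[(np.float64(0.42), np.float64(0.105), np.float64(0.114), np.float64(0.1209)), (np.float64(0.435), np.float64(0.1064), np.float64(0.1162), np.float64(0.1207)), (np.float64(0.45), np.float64(0.1051), np.float64(0.115), np.float64(0.1206)), (np.float64(0.465), np.float64(0.105), np.float64(0.1153), np.float64(0.121)), (np.float64(0.48000000000000004), np.float64(0.1038), np.float64(0.1132), np.float64(0.1187)), (np.float64(0.49500000000000005), np.float64(0.1059), np.float64(0.115), np.float64(0.12)), (np.float64(0.51), np.float64(0.0986), np.float64(0.1073), np.float64(0.1106))] 0.5132508917375577
[(np.float64(0.42), np.float64(0.0942), np.float64(0.1105), np.float64(0.1175)), (np.float64(0.435), np.float64(0.0939), np.float64(0.1115), np.float64(0.1179)), (np.float64(0.45), np.float64(0.0928), np.float64(0.1109), np.float64(0.1176)), (np.float64(0.465), np.float64(0.0933), np.float64(0.1101), np.float64(0.1174)), (np.float64(0.48000000000000004), np.float64(0.0935), np.float64(0.1115), np.float64(0.1173)), (np.float64(0.49500000000000005), np.float64(0.0932), np.float64(0.1106), np.float64(0.117)), (np.float64(0.51), np.float64(0.0943), np.float64(0.1029), np.float64(0.1115))] 0.5115310245306612
```

```bash
cat >> h.py <<'E'
MO=np.array([.596,-.2630,0.]);DY=-6.15;DV=np.array([np.cos(rad(DY)),np.sin(rad(DY)),0])
def dockgoto(st,s,z=.0615,lat=0,L=.154,tilt=5):
    g=MO+(s-L)*DV+lat*np.array([-DV[1],DV[0],0]);g[2]=z
    return goto(st,DY,tilt,g)
def depth(st,L=.154):
    M=R.from_rotvec(st['tool_rot']).as_matrix();g=np.array(st['tool_pos'])-.037*M[:,2]
    r=g-MO;print('s=%.4f lat=%.4f z=%.4f'%(r@DV+L,r@np.array([-DV[1],DV[0],0]),g[2]),'Fax %.1f Flat %.1f Fz %.1f'%(np.dot(st['contact_force'],DV),np.dot(st['contact_force'],[-DV[1],DV[0],0]),st['contact_force'][2]),'T',np.round(st['ft_torque'],2),'t%.1f w%.4f'%(st['time'],st['width']))
E
python3 - <<'E'
from h import *
from cell import env
s=env.sense();depth(s);print(dockgoto(s,-.045))
E
```

```text
s=-0.0844 lat=-0.0019 z=0.1094 Fax 0.8 Flat -0.4 Fz -0.2 T [-0.01  0.11  0.04] t7.0 w0.0322
(array([-3.51,  0.17,  5.12]), array([ 0.12, -0.01,  0.04]))
```

Call:
carry_out([
  {"x": 0, "y": 0.17, "z": 1.5, "wx": 0.1, "wy": 0, "wz": 0, "hand": 0},
  {"x": 0, "y": 0.17, "z": 3, "wx": 0.1, "wy": 0, "wz": 0, "hand": 0},
  {"x": -1, "y": 0.17, "z": 4.5, "wx": 0.1, "wy": 0, "wz": 0, "hand": 0},
  {"x": -2.5, "y": 0.17, "z": 5.1, "wx": 0.1, "wy": 0, "wz": 0, "hand": 0},
  {"x": -3.5, "y": 0.17, "z": 5.1, "wx": 0.1, "wy": 0, "wz": 0, "hand": 0},
  {"x": -3.5, "y": 0.17, "z": 5.1, "wx": 0.1, "wy": 0, "wz": 0, "hand": 0},
  {"x": -3.5, "y": 0.17, "z": 5.1, "wx": 0.1, "wy": 0, "wz": 0, "hand": 0},
  {"x": -3.5, "y": 0.17, "z": 5.1, "wx": 0.1, "wy": 0, "wz": 0, "hand": 0},
])

```text
time: 7.67
tool_pos: [0.4008, -0.2413, 0.0252]
tool_rot: [0.161, 3.051, -0.006]
contact_force: [-1.3, -0.3, -0.5]
width: 0.0322
```

```bash
python3 - <<'E'
from axis import *
from cell import env,cams
import pickle
s=env.sense();depth(s)
t=cams.capture('top');c=cams.capture('side');pickle.dump((t,c),open('d.pkl','wb'))
s=env.sense();depth(s);print(dockgoto(s,-.02))
cv2.imwrite('pics/top9.png',cv2.resize(t['frame'][150:230,350:450,::-1],None,fx=8,fy=7.5,interpolation=cv2.INTER_CUBIC))
cv2.imwrite('pics/side9.png',cv2.resize(c['frame'][200:300,310:443,::-1],None,fx=6,fy=6,interpolation=cv2.INTER_CUBIC))
p,d,mt,ms=fit(t,c,(385,172,420,210),(325,245,385,300))
for k,m in(('t',mt),('s',ms)):
    ys,xs=np.where(m);print(k,xs.min(),xs.max(),ys.min(),ys.max(),m.sum())
print('pt at x=.5',p,'yaw',np.degrees(np.arctan2(d[1],d[0])),'pitch',np.degrees(np.arcsin(d[2])))
E
```

```text
s=-0.0456 lat=0.0006 z=0.0620 Fax -1.3 Flat -0.4 Fz -0.5 T [0.   0.19 0.03] t7.7 w0.0322
s=-0.0456 lat=0.0002 z=0.0620 Fax -0.4 Flat 0.7 Fz -1.9 T [ 0.01  0.16 -0.01] t7.8 w0.0319
(array([-2.55, -0.03,  0.27]), array([ 0.02, -0.01,  0.05]))
t 389 402 183 209 304
s 338 371 259 275 413
pt at x=.5 [ 0.5        -0.25220218  0.05452146] yaw -4.886464418457102 pitch -0.7146323919020979
```

View pics/top9.png

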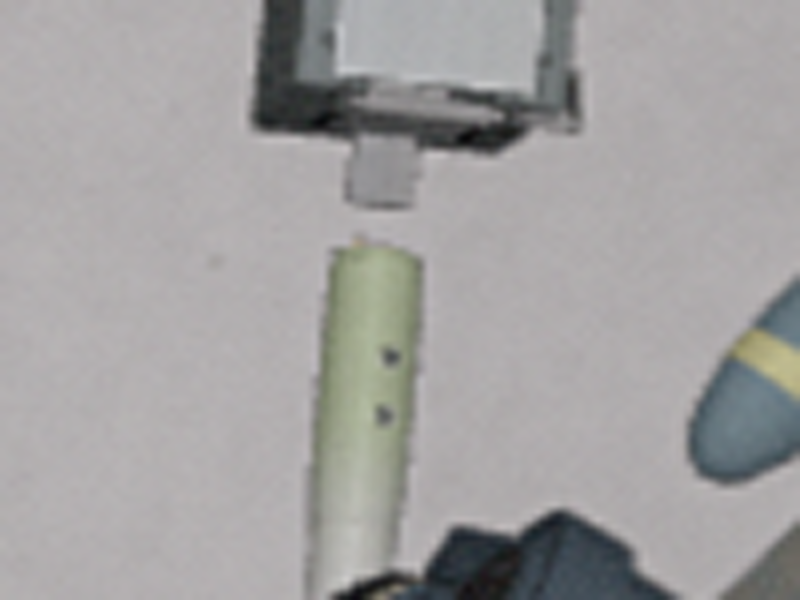

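View pics/side9.png

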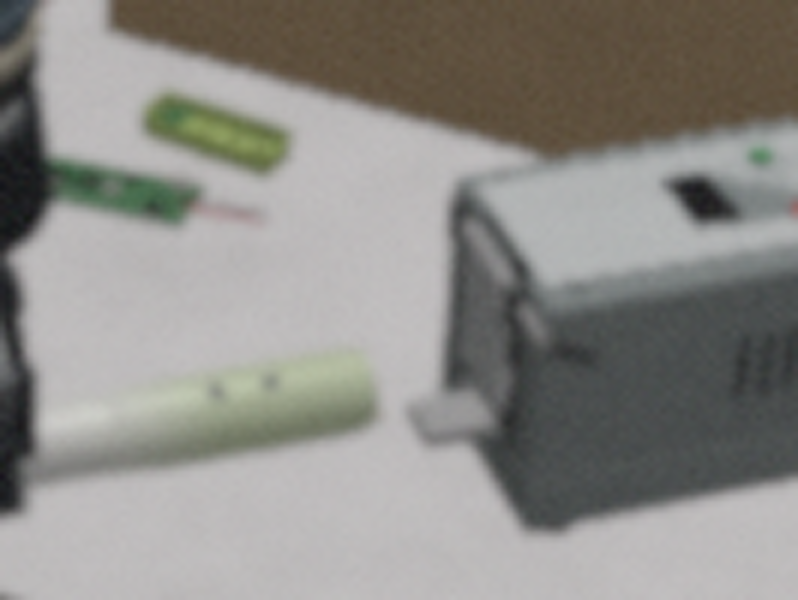

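Tube axis and lip centre line agree to within about 1 mm (top crop: tube end (377,252), lip middle (380,205)), and yaw is about -6°. The end may droop slightly, so I go over the lip 2 mm high.

Call:
carry_out([
  {"x": 0, "y": 0, "z": -0.1, "wx": 0, "wy": 0, "wz": 0, "hand": 0},
  {"x": -1, "y": 0, "z": -0.1, "wx": 0, "wy": 0, "wz": 0, "hand": 0},
  {"x": -2, "y": 0, "z": 0, "wx": 0, "wy": 0, "wz": 0, "hand": 0},
  {"x": -2.6, "y": 0, "z": 0.1, "wx": 0, "wy": 0, "wz": 0, "hand": 0},
  {"x": -2.6, "y": 0, "z": 0.1, "wx": 0, "wy": 0, "wz": 0, "hand": 0},
  {"x": -2.6, "y": 0, "z": 0.1, "wx": 0, "wy": 0, "wz": 0, "hand": 0},
])

```text
time: 8.27
tool_pos: [0.427, -0.2445, 0.0262]
tool_rot: [0.162, 3.051, -0.006]
contact_force: [-0.6, -0.2, -1.5]
width: 0.0322
```

```bash
python3 - <<'E'
from axis import *
from cell import env,cams
c=cams.capture('side')
s=env.sense();depth(s);print(dockgoto(s,-.005,.063),dockgoto(s,.01,.063))
cv2.imwrite('pics/side10.png',cv2.resize(c['frame'][210:300,350:470,::-1],None,fx=6.6,fy=6.6,interpolation=cv2.INTER_CUBIC))
E
```

```text
s=-0.0197 lat=0.0005 z=0.0630 Fax -0.5 Flat 0.1 Fz -1.9 T [0.02 0.19 0.04] t8.3 w0.0317
(array([-1.47, -0.05,  0.12]), array([ 0.04, -0.05,  0.07])) (array([-2.96, -0.05,  0.25]), array([ 0.04, -0.05,  0.07]))
```

View pics/side10.png

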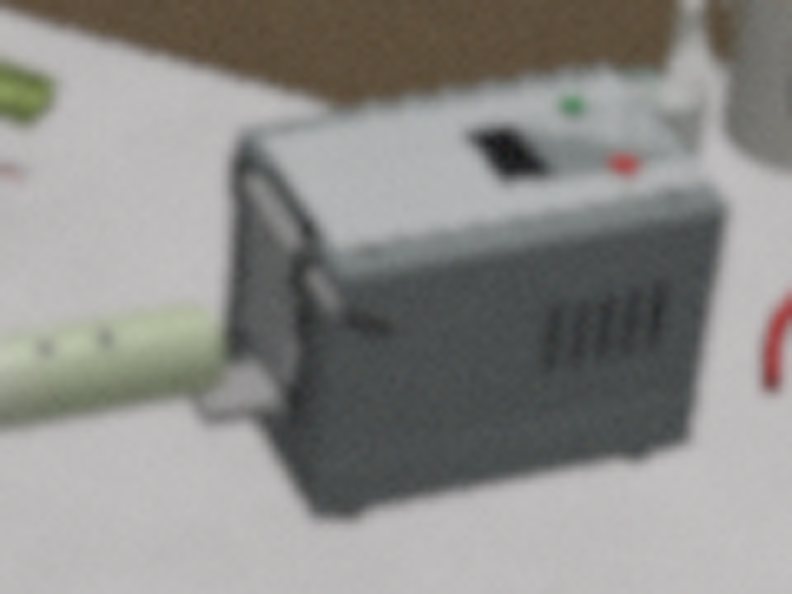

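The end is over the lip (crop (215,350)), not touching. Push on.

Call:
carry_out([
  {"x": -0.5, "y": -0.05, "z": 0.04, "wx": 0, "wy": 0, "wz": 0, "hand": 0},
  {"x": -1, "y": -0.05, "z": 0.09, "wx": 0, "wy": 0, "wz": 0, "hand": 0},
  {"x": -1.5, "y": -0.05, "z": 0.13, "wx": 0, "wy": 0, "wz": 0, "hand": 0},
  {"x": -2, "y": -0.05, "z": 0.17, "wx": 0, "wy": 0, "wz": 0, "hand": 0},
  {"x": -2.5, "y": -0.05, "z": 0.21, "wx": 0, "wy": 0, "wz": 0, "hand": 0},
  {"x": -2.5, "y": -0.05, "z": 0.21, "wx": 0, "wy": 0, "wz": 0, "hand": 0},
])

```text
time: 8.82
tool_pos: [0.4508, -0.2472, 0.0256]
tool_rot: [0.163, 3.054, -0.006]
contact_force: [-6.9, -0.3, -1.4]
width: 0.0327
```

```bash
python3 - <<'E'
from axis import *
from cell import env,cams
s=env.sense();depth(s);print(dockgoto(s,.025,.063))
E
```

```text
s=0.0049 lat=0.0001 z=0.0625 Fax -6.8 Flat -1.0 Fz -1.4 T [-0.12  1.28 -0.19] t8.8 w0.0327
(array([-2.03, -0.02,  0.11]), array([ 0.05, -0.2 ,  0.05]))
```

Call:
carry_out([
  {"x": -0.4, "y": 0, "z": 0.0, "wx": 0, "wy": 0, "wz": 0, "hand": 0},
  {"x": -0.8, "y": 0, "z": 0.03, "wx": 0, "wy": 0, "wz": 0, "hand": 0},
  {"x": -1.2, "y": 0, "z": 0.06, "wx": 0, "wy": 0, "wz": 0, "hand": 0},
  {"x": -1.6, "y": 0, "z": 0.1, "wx": 0, "wy": 0, "wz": 0, "hand": 0},
  {"x": -2, "y": 0, "z": 0.13, "wx": 0, "wy": 0, "wz": 0, "hand": 0},
  {"x": -2, "y": 0, "z": 0.13, "wx": 0, "wy": 0, "wz": 0, "hand": 0},
])

```text
time: 9.32
tool_pos: [0.4697, -0.2488, 0.0252]
tool_rot: [0.163, 3.057, -0.004]
contact_force: [-4.4, -0.1, -2.4]
width: 0.0322
```

```bash
python3 - <<'E'
from axis import *
from cell import env,cams
c=cams.capture('side');t=cams.capture('top')
s=env.sense();depth(s);print(dockgoto(s,.04,.063))
a=cv2.resize(c['frame'][210:290,340:440,::-1],None,fx=4,fy=6,interpolation=cv2.INTER_CUBIC)
b=cv2.resize(t['frame'][130:210,360:460,::-1],None,fx=4,fy=6,interpolation=cv2.INTER_CUBIC)
cv2.imwrite('pics/s11.png',np.hstack([a,b]))
E
```

```text
s=0.0239 lat=0.0005 z=0.0622 Fax -4.5 Flat 0.2 Fz -2.0 T [0.14 1.15 0.05] t9.4 w0.0321
(array([-1.63, -0.06,  0.05]), array([ 0.08, -0.34,  0.05]))
```

View pics/s11.png

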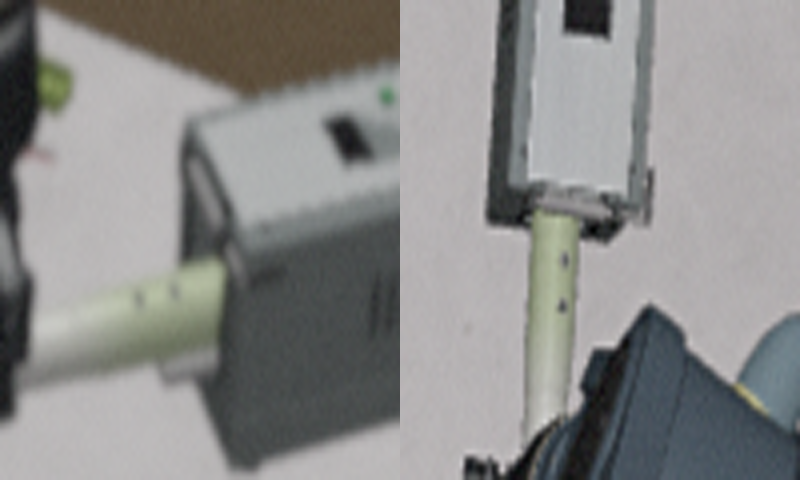

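The end is inside and the shutter is swung in. Continue to s≈0.052.

Call:
carry_out([
  {"x": -0.5, "y": -0.03, "z": 0.02, "wx": 0, "wy": 0, "wz": 0, "hand": 0},
  {"x": -1, "y": -0.05, "z": 0.05, "wx": 0, "wy": 0, "wz": 0, "hand": 0},
  {"x": -1.5, "y": -0.06, "z": 0.07, "wx": 0, "wy": 0, "wz": 0, "hand": 0},
  {"x": -2, "y": -0.06, "z": 0.1, "wx": 0, "wy": 0, "wz": 0, "hand": 0},
  {"x": -2.4, "y": -0.06, "z": 0.13, "wx": 0, "wy": 0, "wz": 0, "hand": 0},
  {"x": -2.8, "y": -0.06, "z": 0.15, "wx": 0, "wy": 0, "wz": 0, "hand": 0},
  {"x": -2.8, "y": -0.06, "z": 0.15, "wx": 0, "wy": 0, "wz": 0, "hand": 0},
])

```text
time: 10.0
tool_pos: [0.4965, -0.252, 0.0255]
tool_rot: [0.163, 3.059, -0.004]
contact_force: [-7.2, 0.1, -2.1]
width: 0.0323
```

```bash
python3 - <<'E'
from axis import *
from cell import env,cams
s=env.sense();depth(s);print(dockgoto(s,.06,.0622))
E
```

```text
s=0.0510 lat=0.0002 z=0.0624 Fax -7.2 Flat -0.7 Fz -2.1 T [ 0.03  1.61 -0.12] t10.0 w0.0323
(array([-0.93, -0.03,  0.09]), array([ 0.11, -0.5 ,  0.05]))
```

Call:
carry_out([
  {"x": -0.2, "y": 0, "z": 0.02, "wx": 0, "wy": 0, "wz": 0, "hand": 0},
  {"x": -0.4, "y": 0, "z": 0.03, "wx": 0, "wy": 0, "wz": 0, "hand": 0},
  {"x": -0.6, "y": 0, "z": 0.05, "wx": 0, "wy": 0, "wz": 0, "hand": 0},
  {"x": -0.6, "y": 0, "z": 0.05, "wx": 0, "wy": 0, "wz": 0, "hand": 0},
])

```text
time: 10.33
tool_pos: [0.5021, -0.2525, 0.0252]
tool_rot: [0.163, 3.06, -0.003]
contact_force: [-3.8, -0.1, -0.5]
width: 0.0322
```

Call:
carry_out([
  {"x": -0.2, "y": 0, "z": 0.02, "wx": 0, "wy": 0, "wz": 0, "hand": 0},
  {"x": -0.4, "y": 0, "z": 0.03, "wx": 0, "wy": 0, "wz": 0, "hand": 0},
  {"x": -0.5, "y": 0, "z": 0.04, "wx": 0, "wy": 0, "wz": 0, "hand": 0},
  {"x": -0.5, "y": 0, "z": 0.04, "wx": 0, "wy": 0, "wz": 0, "hand": 0},
])

```text
time: 10.67
tool_pos: [0.5066, -0.2528, 0.0249]
tool_rot: [0.163, 3.061, -0.003]
contact_force: [-5.0, 0.3, -0.2]
width: 0.0323
```

```bash
python3 - <<'E'
from axis import *
from cell import env,cams
s=env.sense();depth(s);print(dockgoto(s,.07,.0622))
E
```

```text
s=0.0612 lat=0.0004 z=0.0618 Fax -5.0 Flat -0.2 Fz -0.2 T [ 0.05  0.97 -0.03] t10.7 w0.0323
(array([-0.92, -0.05,  0.03]), array([ 0.14, -0.63,  0.03]))
```

Call:
carry_out([
  {"x": -0.1, "y": -0.03, "z": 0.01, "wx": 0.1, "wy": -0.4, "wz": 0, "hand": 0},
  {"x": -0.25, "y": -0.04, "z": 0.01, "wx": 0.1, "wy": -0.6, "wz": 0, "hand": 0},
  {"x": -0.4, "y": -0.04, "z": 0.01, "wx": 0.1, "wy": -0.6, "wz": 0, "hand": 0},
  {"x": -0.4, "y": -0.04, "z": 0.01, "wx": 0.1, "wy": -0.6, "wz": 0, "hand": 0},
])

```text
time: 11.0
tool_pos: [0.5101, -0.2535, 0.0249]
tool_rot: [0.163, 3.051, -0.006]
contact_force: [-3.9, 0.1, -0.9]
width: 0.0323
```

Call:
carry_out([
  {"x": -0.15, "y": 0, "z": 0.01, "wx": 0, "wy": 0, "wz": 0, "hand": 0},
  {"x": -0.3, "y": 0, "z": 0.02, "wx": 0, "wy": 0, "wz": 0, "hand": 0},
  {"x": -0.4, "y": 0, "z": 0.03, "wx": 0, "wy": 0, "wz": 0, "hand": 0},
  {"x": -0.4, "y": 0, "z": 0.03, "wx": 0, "wy": 0, "wz": 0, "hand": 0},
])

```text
time: 11.33
tool_pos: [0.514, -0.2538, 0.0248]
tool_rot: [0.163, 3.052, -0.006]
contact_force: [-4.4, 0.8, -1.3]
width: 0.0321
```

```bash
python3 - <<'E'
from axis import *
from cell import env,cams
s=env.sense();depth(s);print(dockgoto(s,.08,.0622))
E
```

```text
s=0.0683 lat=0.0003 z=0.0617 Fax -4.5 Flat 0.3 Fz -1.3 T [0.07 1.03 0.  ] t11.3 w0.0321
(array([-1.18, -0.03,  0.05]), array([ 0.05, -0.1 ,  0.03]))
```

Call:
carry_out([
  {"x": -0.15, "y": 0, "z": 0.01, "wx": 0, "wy": 0, "wz": 0, "hand": 0},
  {"x": -0.3, "y": 0, "z": 0.02, "wx": 0, "wy": 0, "wz": 0, "hand": 0},
  {"x": -0.4, "y": 0, "z": 0.03, "wx": 0, "wy": 0, "wz": 0, "hand": 0},
  {"x": -0.4, "y": 0, "z": 0.03, "wx": 0, "wy": 0, "wz": 0, "hand": 0},
])

```text
time: 11.67
tool_pos: [0.5179, -0.2542, 0.0247]
tool_rot: [0.163, 3.052, -0.005]
contact_force: [-3.5, 0.4, -0.8]
width: 0.032
```

Call:
carry_out([
  {"x": -0.15, "y": 0, "z": 0.01, "wx": 0, "wy": -0.1, "wz": 0, "hand": 0},
  {"x": -0.3, "y": 0, "z": 0.02, "wx": 0, "wy": -0.1, "wz": 0, "hand": 0},
  {"x": -0.4, "y": 0, "z": 0.03, "wx": 0, "wy": -0.1, "wz": 0, "hand": 0},
  {"x": -0.4, "y": 0, "z": 0.03, "wx": 0, "wy": -0.1, "wz": 0, "hand": 0},
])

```text
time: 12.0
tool_pos: [0.5218, -0.2546, 0.0247]
tool_rot: [0.163, 3.05, -0.005]
contact_force: [-3.8, 0.3, -1.0]
width: 0.0326
```

```bash
python3 - <<'E'
from axis import *
from cell import env,cams
s=env.sense();depth(s);print(dockgoto(s,.08,.0622))
E
```

```text
s=0.0761 lat=0.0004 z=0.0616 Fax -3.8 Flat -0.2 Fz -1.0 T [0.11 0.97 0.02] t12.0 w0.0326
(array([-0.39, -0.04, -0.03]), array([ 0.07, -0.02,  0.03]))
```

Call:
carry_out([
  {"x": -0.15, "y": -0.02, "z": 0.01, "wx": 0, "wy": 0, "wz": 0, "hand": 0},
  {"x": -0.3, "y": -0.03, "z": 0.02, "wx": 0, "wy": 0, "wz": 0, "hand": 0},
  {"x": -0.4, "y": -0.03, "z": 0.02, "wx": 0, "wy": 0, "wz": 0, "hand": 0},
  {"x": -0.4, "y": -0.03, "z": 0.02, "wx": 0, "wy": 0, "wz": 0, "hand": 0},
])

```text
time: 12.33
tool_pos: [0.5259, -0.2553, 0.0248]
tool_rot: [0.163, 3.05, -0.005]
contact_force: [-4.5, 0.9, -1.1]
width: 0.0325
```

Call:
carry_out([
  {"x": -0.15, "y": -0.02, "z": 0.01, "wx": 0, "wy": 0, "wz": 0, "hand": 0},
  {"x": -0.3, "y": -0.03, "z": 0.02, "wx": 0, "wy": 0, "wz": 0, "hand": 0},
  {"x": -0.4, "y": -0.03, "z": 0.02, "wx": 0, "wy": 0, "wz": 0, "hand": 0},
  {"x": -0.4, "y": -0.03, "z": 0.02, "wx": 0, "wy": 0, "wz": 0, "hand": 0},
])

```text
time: 12.67
tool_pos: [0.5301, -0.2561, 0.025]
tool_rot: [0.163, 3.05, -0.005]
contact_force: [-4.1, 0.5, -3.0]
width: 0.0321
```

```bash
python3 - <<'E'
from axis import *
from cell import env,cams
s=env.sense();depth(s);print(dockgoto(s,.09,.0622))
E
```

```text
s=0.0846 lat=-0.0002 z=0.0619 Fax -4.2 Flat 0.0 Fz -3.0 T [0.06 0.93 0.03] t12.7 w0.0321
(array([-0.54,  0.02,  0.01]), array([0.07, 0.  , 0.04]))
```

Call:
carry_out([
  {"x": -0.15, "y": 0, "z": 0.01, "wx": 0, "wy": 0, "wz": 0, "hand": 0},
  {"x": -0.3, "y": 0, "z": 0.02, "wx": 0, "wy": 0, "wz": 0, "hand": 0},
  {"x": -0.4, "y": 0, "z": 0.03, "wx": 0, "wy": 0, "wz": 0, "hand": 0},
  {"x": -0.4, "y": 0, "z": 0.03, "wx": 0, "wy": 0, "wz": 0, "hand": 0},
])

```text
time: 13.0
tool_pos: [0.5345, -0.2566, 0.0251]
tool_rot: [0.163, 3.05, -0.006]
contact_force: [-3.3, 0.1, -2.8]
width: 0.0319
```

Call:
carry_out([
  {"x": -0.15, "y": 0, "z": 0.01, "wx": 0, "wy": 0, "wz": 0, "hand": 0},
  {"x": -0.3, "y": 0, "z": 0.02, "wx": 0, "wy": 0, "wz": 0, "hand": 0},
  {"x": -0.4, "y": 0, "z": 0.03, "wx": 0, "wy": 0, "wz": 0, "hand": 0},
  {"x": -0.4, "y": 0, "z": 0.03, "wx": 0, "wy": 0, "wz": 0, "hand": 0},
])

```text
time: 13.33
tool_pos: [0.5382, -0.2569, 0.0249]
tool_rot: [0.163, 3.051, -0.005]
contact_force: [-6.0, 0.6, -2.5]
width: 0.0321
```

```bash
python3 - <<'E'
from axis import *
from cell import env,cams
c=cams.capture('side');t=cams.capture('top')
s=env.sense();depth(s);print(dockgoto(s,.1,.0622))
a=cv2.resize(c['frame'][200:280,330:430,::-1],None,fx=4,fy=6,interpolation=cv2.INTER_CUBIC)
b=cv2.resize(t['frame'][130:210,360:460,::-1],None,fx=4,fy=6,interpolation=cv2.INTER_CUBIC)
cv2.imwrite('pics/s12.png',np.hstack([a,b]))
E
```

```text
s=0.0926 lat=-0.0002 z=0.0618 Fax -6.0 Flat 0.2 Fz -2.6 T [ 0.14  1.32 -0.06] t13.4 w0.0322
(array([-0.74,  0.02,  0.02]), array([ 0.07, -0.02,  0.04]))
```

View pics/s12.png

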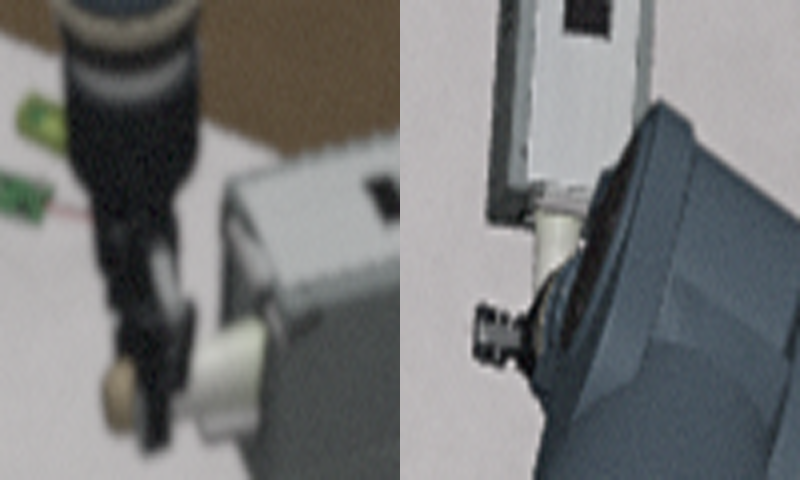

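Axial force and torque have risen (6 N, 1.3 N m), so the contact is probably met at s≈0.09. From here the steps are finer.

Call:
carry_out([
  {"x": -0.1, "y": 0, "z": 0.01, "wx": 0, "wy": 0, "wz": 0, "hand": 0},
  {"x": -0.2, "y": 0, "z": 0.01, "wx": 0, "wy": 0, "wz": 0, "hand": 0},
  {"x": -0.3, "y": 0, "z": 0.02, "wx": 0, "wy": 0, "wz": 0, "hand": 0},
  {"x": -0.3, "y": 0, "z": 0.02, "wx": 0, "wy": 0, "wz": 0, "hand": 0},
])

```text
time: 13.77
tool_pos: [0.5404, -0.2571, 0.0246]
tool_rot: [0.163, 3.052, -0.005]
contact_force: [-7.5, 0.4, -1.8]
width: 0.0324
```

Call:
carry_out([
  {"x": -0.1, "y": 0, "z": 0.01, "wx": 0, "wy": 0, "wz": 0, "hand": 0},
  {"x": -0.2, "y": 0, "z": 0.01, "wx": 0, "wy": 0, "wz": 0, "hand": 0},
  {"x": -0.2, "y": 0, "z": 0.01, "wx": 0, "wy": 0, "wz": 0, "hand": 0},
])

```text
time: 14.02
tool_pos: [0.5414, -0.2571, 0.0242]
tool_rot: [0.164, 3.054, -0.004]
contact_force: [-8.6, 0.5, -2.6]
width: 0.0317
```

```bash
python3 - <<'E'
from axis import *
from cell import env,cams
s=env.sense();depth(s);print(dockgoto(s,.105,.0622))
E
```

```text
s=0.0960 lat=-0.0000 z=0.0611 Fax -8.6 Flat -0.4 Fz -2.6 T [ 0.12  1.61 -0.1 ] t14.0 w0.0317
(array([-0.92, -0.  , -0.04]), array([ 0.09, -0.24, -0.  ]))
```

Call:
carry_out([
  {"x": -0.1, "y": 0, "z": 0, "wx": 0, "wy": -0.2, "wz": 0, "hand": 0},
  {"x": -0.2, "y": 0, "z": 0, "wx": 0, "wy": -0.2, "wz": 0, "hand": 0},
  {"x": -0.3, "y": 0, "z": 0, "wx": 0, "wy": -0.2, "wz": 0, "hand": 0},
  {"x": -0.3, "y": 0, "z": 0, "wx": 0, "wy": -0.2, "wz": 0, "hand": 0},
])

```text
time: 14.35
tool_pos: [0.5431, -0.2571, 0.0239]
tool_rot: [0.165, 3.053, -0.004]
contact_force: [-8.6, 0.5, -2.3]
width: 0.0319
```

Call:
carry_out([
  {"x": -0.1, "y": 0, "z": 0, "wx": 0, "wy": -0.2, "wz": 0, "hand": 0},
  {"x": -0.2, "y": 0, "z": 0, "wx": 0, "wy": -0.2, "wz": 0, "hand": 0},
  {"x": -0.3, "y": 0, "z": 0, "wx": 0, "wy": -0.2, "wz": 0, "hand": 0},
  {"x": -0.3, "y": 0, "z": 0, "wx": 0, "wy": -0.2, "wz": 0, "hand": 0},
])

```text
time: 14.68
tool_pos: [0.5445, -0.2572, 0.0236]
tool_rot: [0.166, 3.053, -0.004]
contact_force: [-10.3, 0.9, -0.7]
width: 0.0322
```

```bash
python3 - <<'E'
from axis import *
from cell import env,cams
s=env.sense();depth(s);print(dockgoto(s,.105,.0618))
E
```

```text
s=0.0991 lat=0.0002 z=0.0605 Fax -10.3 Flat -0.3 Fz -0.7 T [ 0.12  1.99 -0.04] t14.7 w0.0322
(array([-0.61, -0.03, -0.08]), array([ 0.12, -0.16, -0.06]))
```

Call:
carry_out([
  {"x": -0.1, "y": -0.02, "z": -0.04, "wx": 0, "wy": -0.2, "wz": 0, "hand": 0},
  {"x": -0.2, "y": -0.02, "z": -0.06, "wx": 0, "wy": -0.2, "wz": 0, "hand": 0},
  {"x": -0.3, "y": -0.02, "z": -0.06, "wx": 0, "wy": -0.2, "wz": 0, "hand": 0},
  {"x": -0.3, "y": -0.02, "z": -0.06, "wx": 0, "wy": -0.2, "wz": 0, "hand": 0},
])

```text
time: 15.02
tool_pos: [0.5458, -0.2573, 0.0238]
tool_rot: [0.166, 3.052, -0.003]
contact_force: [-9.5, 0.2, -1.0]
width: 0.0324
```

```bash
python3 - <<'E'
from axis import *
from cell import env,cams
s=env.sense();depth(s);print(dockgoto(s,.105,.0618))
E
```

```text
s=0.1004 lat=0.0002 z=0.0607 Fax -9.4 Flat -0.8 Fz -1.0 T [ 0.18  1.88 -0.07] t15.0 w0.0324
(array([-0.48, -0.03, -0.07]), array([ 0.14, -0.15, -0.09]))
```

Call:
carry_out([
  {"x": -0.1, "y": -0.02, "z": -0.04, "wx": 0, "wy": -0.2, "wz": 0, "hand": 0},
  {"x": -0.2, "y": -0.02, "z": -0.06, "wx": 0, "wy": -0.2, "wz": 0, "hand": 0},
  {"x": -0.3, "y": -0.02, "z": -0.06, "wx": 0, "wy": -0.2, "wz": 0, "hand": 0},
  {"x": -0.4, "y": -0.02, "z": -0.06, "wx": 0, "wy": -0.2, "wz": 0, "hand": 0},
])

```text
time: 15.35
tool_pos: [0.5472, -0.2573, 0.0238]
tool_rot: [0.167, 3.054, -0.002]
contact_force: [-14.8, 0.7, -2.1]
width: 0.0319
```

Call:
carry_out([
  {"x": -0.1, "y": -0.02, "z": -0.04, "wx": 0, "wy": -0.2, "wz": 0, "hand": 0},
  {"x": -0.2, "y": -0.02, "z": -0.06, "wx": 0, "wy": -0.2, "wz": 0, "hand": 0},
  {"x": -0.3, "y": -0.02, "z": -0.06, "wx": 0, "wy": -0.2, "wz": 0, "hand": 0},
])

```text
time: 15.6
tool_pos: [0.5471, -0.2571, 0.0235]
tool_rot: [0.169, 3.056, -0.001]
contact_force: [-15.6, 0.5, -1.9]
width: 0.0321
```

```bash
python3 - <<'E'
from axis import *
from cell import env,cams
c=cams.capture('side')
s=env.sense();depth(s);print(dockgoto(s,.105,.0618))
cv2.imwrite('pics/s13.png',cv2.resize(c['frame'][200:280,330:430,::-1],None,fx=7,fy=7,interpolation=cv2.INTER_CUBIC))
E
```

```text
s=0.1018 lat=0.0004 z=0.0604 Fax -13.6 Flat -0.4 Fz -1.4 T [ 0.12  2.7  -0.06] t15.7 w0.0320
(array([-0.35, -0.06, -0.11]), array([ 0.2 , -0.36, -0.17]))
```

View pics/s13.png

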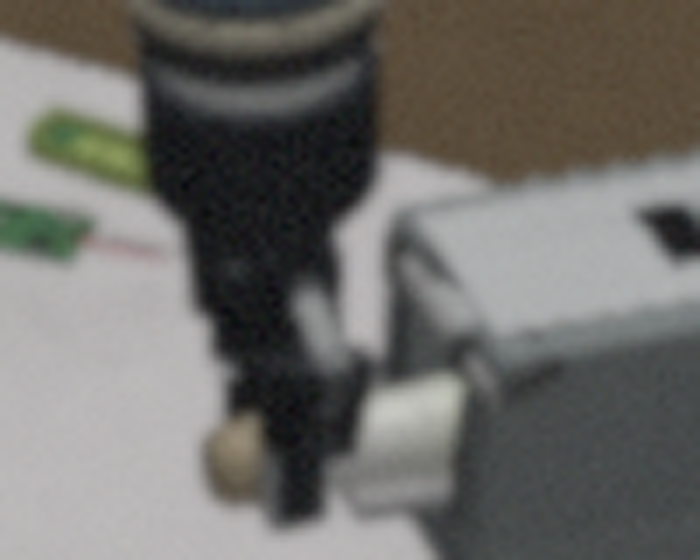

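The stop has been felt. Position stalled (0.5472 to 0.5471) while force rose from 9 to 15 N, after about 10 mm of travel since first contact. One more gentle push, then release in place.

Call:
carry_out([
  {"x": -0.1, "y": -0.03, "z": -0.03, "wx": 0, "wy": -0.2, "wz": 0, "hand": 0},
  {"x": -0.2, "y": -0.03, "z": -0.05, "wx": 0, "wy": -0.2, "wz": 0, "hand": 0},
  {"x": -0.3, "y": -0.03, "z": -0.05, "wx": 0, "wy": -0.2, "wz": 0, "hand": 0},
])

```text
time: 15.9
tool_pos: [0.547, -0.2571, 0.0233]
tool_rot: [0.17, 3.058, -0.0]
contact_force: [-17.0, 0.5, 1.2]
width: 0.032
```

```bash
python3 - <<'E'
from axis import *
from cell import env,cams
s=env.sense();depth(s)
E
```

```text
s=0.1018 lat=0.0005 z=0.0601 Fax -17.0 Flat -1.4 Fz 1.2 T [ 0.17  3.19 -0.02] t15.9 w0.0320
```

Call:
carry_out([
  {"x": -0.1, "y": 0, "z": 0, "wx": 0, "wy": 0, "wz": 0, "hand": 45},
  {"x": 0, "y": 0, "z": 0, "wx": 0, "wy": 0, "wz": 0, "hand": 50},
  {"x": 0, "y": 0, "z": 0, "wx": 0, "wy": 0, "wz": 0, "hand": 70},
  {"x": 0, "y": 0, "z": 0, "wx": 0, "wy": 0, "wz": 0, "hand": 90},
  {"x": 0, "y": 0, "z": 0, "wx": 0, "wy": 0, "wz": 0, "hand": 90},
  {"x": 0, "y": 0, "z": 0, "wx": 0, "wy": 0, "wz": 0, "hand": 90},
])

```text
time: 16.4
tool_pos: [0.5476, -0.2572, 0.0236]
tool_rot: [0.169, 3.057, -0.0]
contact_force: [-0.1, -0.0, 0.2]
width: 0.0767
```

```bash
python3 - <<'E'
from axis import *
from cell import env,cams
c=cams.capture('side')
s=env.sense();depth(s)
cv2.imwrite('pics/s14.png',cv2.resize(c['frame'][200:280,330:430,::-1],None,fx=7,fy=7,interpolation=cv2.INTER_CUBIC))
E
```

```text
s=0.1022 lat=0.0004 z=0.0604 Fax 0.1 Flat 0.8 Fz 0.1 T [0.   0.11 0.02] t16.4 w0.0772
```

View pics/s14.png

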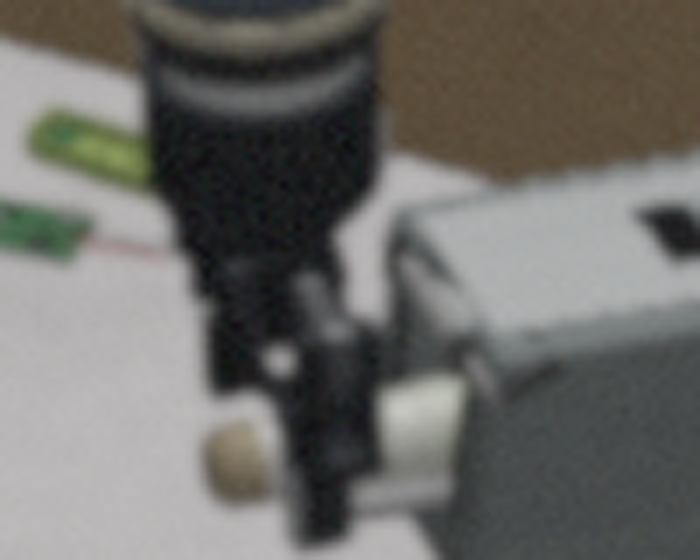

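Released. The cap is at crop (237,462), unchanged, and the force is zero. Lift clear.

Call:
carry_out([
  {"x": 0, "y": 0, "z": -1, "wx": 0, "wy": 0, "wz": 0, "hand": 100},
  {"x": 0, "y": 0, "z": -3, "wx": 0, "wy": 0, "wz": 0, "hand": 100},
  {"x": 0, "y": 0, "z": -6, "wx": 0, "wy": 0, "wz": 0, "hand": 100},
  {"x": 0, "y": 0, "z": -10, "wx": 0, "wy": 0, "wz": 0, "hand": 100},
  {"x": 4, "y": 0, "z": -13, "wx": 0, "wy": 0, "wz": 0, "hand": 100},
  {"x": 8, "y": 2, "z": -14, "wx": 0, "wy": 0, "wz": 0, "hand": 100},
  {"x": 12, "y": 5, "z": -14, "wx": 0, "wy": 0, "wz": 0, "hand": 100},
  {"x": 15, "y": 8, "z": -14, "wx": 0, "wy": 0, "wz": 0, "hand": 100},
])

```text
time: 17.12
tool_pos: [0.4083, -0.175, 0.1538]
tool_rot: [0.172, 3.054, -0.002]
contact_force: [0.0, 1.9, 1.4]
width: 0.0855
```

Call:
carry_out([
  {"x": 2, "y": 4, "z": 0, "wx": 0, "wy": 0, "wz": 0, "hand": 100},
  {"x": 4, "y": 8, "z": 0, "wx": 0, "wy": 0, "wz": 0, "hand": 100},
  {"x": 5, "y": 12, "z": 0, "wx": 0, "wy": 0, "wz": 0, "hand": 100},
  {"x": 5, "y": 14, "z": 0, "wx": 0, "wy": 0, "wz": 0, "hand": 100},
  {"x": 5, "y": 14, "z": 0, "wx": 0, "wy": 0, "wz": 0, "hand": 100},
])

```text
time: 17.53
tool_pos: [0.374, -0.0268, 0.1511]
tool_rot: [0.166, 3.053, -0.0]
contact_force: [0.8, -0.7, 0.4]
width: 0.0856
```

```bash
python3 - <<'E'
from axis import *
from cell import env,cams
c=cams.capture('side');t=cams.capture('top')
s=env.sense();info(s)
a=cv2.resize(c['frame'][200:290,340:440,::-1],None,fx=4,fy=4,interpolation=cv2.INTER_CUBIC)
b=cv2.resize(t['frame'][130:220,360:460,::-1],None,fx=4,fy=4,interpolation=cv2.INTER_CUBIC)
cv2.imwrite('pics/s15.png',np.hstack([a,b]));cv2.imwrite('pics/top15.png',t['frame'][...,::-1])
E
```

```text
t17.63 tcp [ 0.3748 -0.0295  0.151 ] grasp [ 0.3717 -0.0293  0.1878] F [ 0.85 -0.3   0.1 ] T [-0.007  0.09  -0.058] w 0.0855 q6 [-0.08 -0.05 -0.51  1.02  0.    0.03]
[[-0.991, 0.109, 0.084], [0.109, 0.994, -0.006], [-0.084, 0.003, -0.996]]
```

View pics/s15.png

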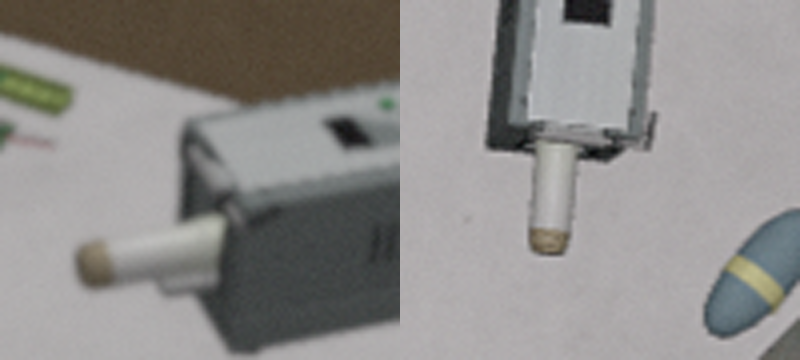

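View pics/top15.png

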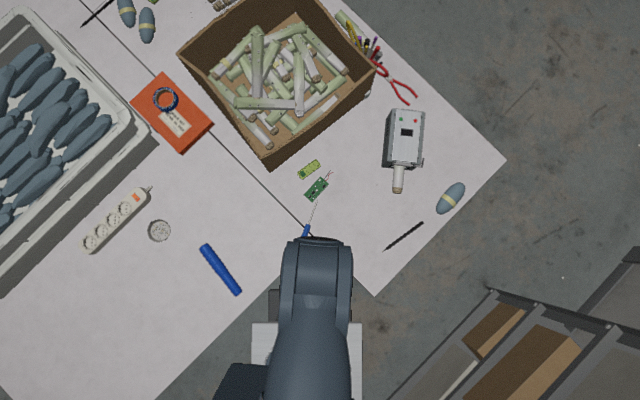

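```bash
python3 - <<'E'
from axis import *
from cell import env,cams,job_done
t=cams.capture('top');c=cams.capture('side')
W=onplane(t,[(360+549/4-.4,130+250/4-.4)],.053)[0];print(W,'outside',(MO-W)@DV)
cv2.imwrite('pics/s16.png',cv2.resize(c['frame'][200:280,330:430,::-1],None,fx=7,fy=7,interpolation=cv2.INTER_CUBIC))
E
```

```text
[ 0.52431315 -0.54517989  0.053     ] outside 0.04104385128230231
```

View pics/s16.png

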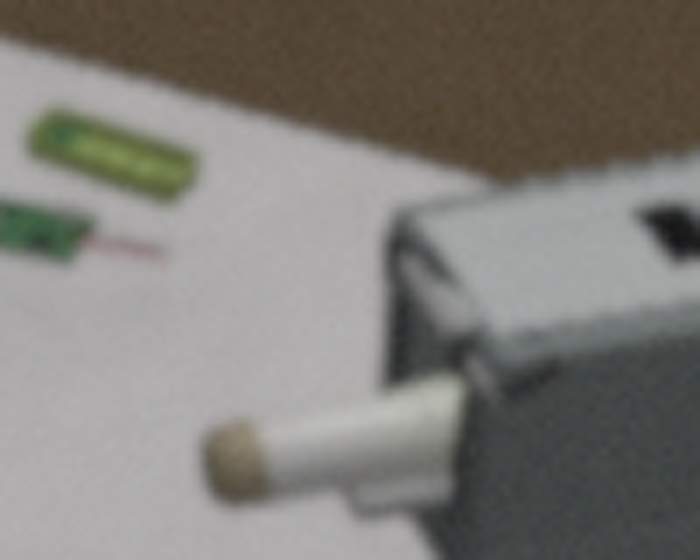

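```bash
python3 - <<'E'
import cv2,numpy as np
I={k:cv2.imread(f'pics/s{k}.png',0) for k in(13,14,16)}
T=I[14][410:515,185:262]
for k in(13,16):
    r=cv2.matchTemplate(I[k][390:535,165:282],T,cv2.TM_CCOEFF_NORMED);_,v,_,l=cv2.minMaxLoc(r);print(k,v,l[0]-20,l[1]-20,'(1/7 px)')
D=I[14][200:260,630:700]
r=cv2.matchTemplate(I[16][190:270,620:700],D,cv2.TM_CCOEFF_NORMED);print(cv2.minMaxLoc(r))
E
```

```text
13 0.7810672521591187 -3 3 (1/7 px)
16 0.9982575178146362 0 0 (1/7 px)
(0.6353788375854492, 0.999077558517456, (0, 20), (10, 10))
```

```bash
python3 - <<'E'
from cell import env,job_done
print(job_done(),env.sense()['time'])
E
```

```text
the job is handed in; nothing more can be done
the job is handed in; nothing more can be done
```

The tube is in the dock, pushed terminal end first through the shutter until it stopped on the contact. I then let go, moved the arm clear and handed the job in at about 18 s.

- **First grasp missed:** The jaws shut on top of the tube, pressing with about 34 N. The camera depth put the fingertips about 30 mm short of where the described TCP offset places them. I used the measured offset and the second grasp held. The tube moved only a few millimetres in the miss.
- **Feeling for the contact:** Sliding in, the drag was 4–5 N, and the extra push began about 90 mm in. About 10 mm further the tool stopped advancing while the axial force rose from 9 to 17 N. The highest total I read was 17 N, so the contact should have stayed under 25 N. I have no direct reading of the contact itself.
- **Last checks:** The cap did not move in the pictures between letting go and handing in (0 px). By hand measurement on the last top view, about 72 mm stays outside the dock, within the expected 66–98 mm. One scripted check of that printed 41 mm because I gave it a wrong pixel column; I corrected it by hand and did not rerun it.
- **Other things on the table:** They look unmoved by eye, but the arm covers part of the screwdriver in the last top view.

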